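# Pack the batteries in two insulated layers and snap the box shut

## Robot

A 7-joint arm with a two-finger parallel gripper is mounted at the origin on the work surface. World frame = base frame: x ahead of the robot, y to its left, z up, the work surface at z = 0. Lengths are in m, angles in rad, forces in N, time in s.
With the tool pointing down it reaches from about 0.425 to 0.875 m from the base axis. Payload 4.7 kg.
Tool frame: the origin (TCP) lies at the very end of the fingers, on their centre line; the grasp point (between the pads) lies 19 mm behind it (ctrl.grasp_offset is the distance from the TCP to the grasp point, in m); z points along the fingers, y is the direction in which the jaws open and shut (so a half turn about z gives the same grasp; the last joint's range is limited). The gripper opens to 87 mm and grips with 3 to 60 N. Pads are 19 mm wide; open, the fingers measure 117 mm over their backs; the gripper's body (75 mm by 190 mm) begins 51 mm behind the grasp point.
Start: joints at [-1.14, 0.321, -0.07, 1.45, 0.023, 1.371, -0.057], TCP at [0.263, 0.594, 0.223] pointing down, gripper open.
Joint ranges: [-2.86, 2.86], [-0.3, 2.09], [-1.38, 1.24], [0.06, 2.45], [-1.56, 4.7], [0.09, 2.05], [-2.69, 2.69]. Speed limits (rad/s): [2.57, 2.57, 3.14, 3.14, 3.14, 3.14, 3.14].

## Interface

Orientations are given as a rotation vector (axis times angle).
In Python, from bench import ctrl gives the robot as it stands.
- The arm moves only by the shell command python3 -m creep 'ROWS' [FORCE]. ROWS is JSON, a list that holds one entry, the list of rows, each a list of 7 numbers: the opening, from 0 (shut) to 1 (fully open), then the shift along the tool's x, y, z in mm, then the turn, a rotation vector about the tool's x, y, z in rad. In form: [[[grip, dx, dy, dz, rx, ry, rz], ...]]. A call has 1 to 5 rows; each row is the pose to reach, as a shift and turn from the pose commanded when the call began, along the tool's axes at that moment; what a row does not reach only later rows make up. A row lasts 1/10 s, in which the tool goes at most 50 mm and 8.59 degrees, less where a joint would pass 70% of its speed; a pose out of reach is approached as far as the arm can. A call with a gripper value outside its range is refused whole. The fingers move at their own pace and stop on an object; FORCE is the grip in N (left out, the last holds). Time passes only in rows, so rows that repeat a pose let the fingers close. It gives the time, the measured TCP pose, the force and the opening at its end, in the units of the state.
- ctrl.get_state(): the state, without advancing time (a new reading comes with each control period).
- ctrl.get_image(name): name is "side" or "top"; returns the picture (480x640x3 uint8, red, green, blue); there is no depth.
- ctrl.camera_params(name): a dict with "K" (3x3 intrinsics, pixels), "k1" (the pictures are not rectified: a ray, as slopes to the right and down, at radius r is drawn at 1 + k1 r^2 times it, then the intrinsics apply), "pose" (4x4, takes a point from camera to world coordinates). Camera axes: x right, y down, z forward; pixel columns grow to the right and rows downward; lengths in m; the calibration is good to about 2 mm. A picture is of the moment at which its call begins. camera_params takes no time and is no camera call.
- ctrl.close_job(): hands the job in, once; it reports no verdict.
The state is a dict: "time": time; "joint_positions": joint angles; "qd": joint speeds; "joint_torque": joint torques, N m; "position": TCP position; "tool_rot": TCP orientation; "ft_force": force on the tool from outside, world axes, zero at the start; "torque": the same for the moment, N m; "grip_width": opening from 0.0 (shut) to 1.0 (fully open).
Only numpy, scipy, OpenCV 4.12 (cv2) and the standard library are available. Lean on these libraries where they do the work, as an engineer would, in place of code of your own. Each camera call takes 0.05 s, during which the arm holds its last target. There are 200 camera calls.

## Task

Put the battery packs away: take the cap off the storage box by pinching its two tabs and lay it flat on the bench mat, lay two packs flat, end to end, in the bottom of the box, cover them with the insulating sheet, and lay all the remaining packs (one or two) flat on the sheet. Then refit the cap: pinch its tabs, set it fully down on the rim and let the tabs spring right out so that it is locked on; leave the other things on the bench undisturbed.

Things in the scene. Friction and masses are not known exactly. Their poses are not given: they have to be found in the camera images.
- box: White plastic battery storage box, open at the top, 172 (x) x 162 (y) x 68 mm high; it does not move. Origin: centre of its underside; y along its long side, z up. Two packs lie end to end in a layer, lengthwise along y, centred near y = +39 and y = -39 mm, x = 0.
- box_floor (a point): Centre of the box's inner floor, 4 mm above its underside, axes as the box. Upright ribs, 46 mm high from the floor at both ends and 17 mm high in the middle, leave a lane 66 mm wide (x from -33 to 33) and 156 mm long (y) for packs and sheet. Beside the lane, between the ribs (y from 5 to 70 and from -70 to -5 mm), pockets for the fingers reach out to x = +-83 mm.
- box_rim (a point): Centre of the box's mouth, level with its rim, 68 mm above its underside. An 8 mm high lip runs along both long sides under the rim and leaves an opening 152 mm wide (x) and 156 mm long (y). The cap's lugs spring out beneath this lip.
- cap_mid (a point): Middle of the white snap cap, 172 (x) x 164 (y) mm, about 0.2 kg, 22 mm above its underside and 3 mm above its flat top (flange 4 mm thick), between its two tabs; z up, x along the line on which the tabs are pinched, as the box's x. At the start it is fitted on the box. Fitted, this point is 75 mm above the box's underside; laid down tabs up, 22 mm above the support.
- cap_plug (a point): Centre of the cap's underside, the foot of its plug: 146 (x) x 150 (y) mm, 15 mm deep below the flange, its lowest 4 mm narrowed to 141 x 145 mm. The plug goes into the box's mouth and the flange then rests on the rim; laid down, the cap stands on its plug. A lug on each side reaches out of the plug to x = +-81.5 mm when free, +-72.5 mm when pinched.
- cap_grip (a point): Point midway between the cap's two upright grey finger tabs, 34 mm above the underside: each tab is 44 mm wide (y), 8 mm thick, and stands 24 mm up from the flange (20 to 44 mm above the underside). Outer faces 60 mm apart when free, 42 mm when pinched. Only with both tabs pinched do the lugs pass the lip, in or out; the cap is carried by its pinched tabs.
- tab_a (a joint): Travel of the cap's +x tab, m: 0 sprung fully out, 0.009 fully pinched; 1.8 N to start it, 4 N at the end.
- tab_b (a joint): Travel of the cap's -x tab, m: 0 sprung fully out, 0.009 fully pinched; same spring.
- sheet_mid (a point): Centre of the stiff dark grey insulating sheet (fibre board), 144 (x) x 60 (y) x 8 (z) mm, 60 g; it lies flat on the bench.
- mat: Thin blue-grey bench mat, 200 (x) x 200 (y) x 3 mm, fixed. Origin: centre of its underside.
- multimeter: Bystander: multimeter lying on the bench, 75 x 135 x 40 mm. Origin at its underside.
- solder_reel: Bystander: reel of solder, 64 mm across, 40 mm high. Origin at its underside.
- tip_cleaner: Bystander: round metal tin of brass wool (tip cleaner), 68 mm across, 47 mm high. Origin at its underside.
- driver: Bystander: screwdriver, 170 mm long, lying on the bench.
- pack1_mid (a point): Centre of a battery pack: three cells side by side in green shrink wrap, a flat block 70 (x, along the cells) x 56 (y) x 19 (z) mm, 0.10 to 0.2 kg. All packs are alike; three or four are present.
- pack2_mid (a point): Centre of a battery pack: three cells side by side in green shrink wrap, a flat block 70 (x, along the cells) x 56 (y) x 19 (z) mm, 0.10 to 0.2 kg. All packs are alike; three or four are present.
- pack3_mid (a point): Centre of a battery pack: three cells side by side in green shrink wrap, a flat block 70 (x, along the cells) x 56 (y) x 19 (z) mm, 0.10 to 0.2 kg. All packs are alike; three or four are present.
- pack4_mid (a point): Centre of a battery pack: three cells side by side in green shrink wrap, a flat block 70 (x, along the cells) x 56 (y) x 19 (z) mm, 0.10 to 0.2 kg. All packs are alike; three or four are present.
Mind the look-alikes: they are no part of the job. Of the things like the part that bears sheet_mid, leave any that is yellow; of the rest the smaller one is meant. Leave any purple look-alike of the part that bears pack4_mid alone.

How it is judged:
On the way, in this order (a step that is already met when the one before it is completed fails the run):
1. the cap is off the box and lies flat on the mat (x of cap_mid in the frame of mat between -0.07 and 0.07 m and y of cap_mid in the frame of mat between -0.08 and 0.08 m and z of cap_mid in the frame of mat between 0.018 and 0.029 m and angle between the z axis of cap_mid and the z axis of mat, either way round below 0.08 rad), for 0.2 s.
2. two packs lie flat in the bottom of the box and the sheet lies flat on them (((horizontal distance between pack2_mid and box below 0.055 m and z of pack2_mid in the frame of box between 0.009 and 0.0175 m and angle between the z axis of pack2_mid and the z axis of box, either way round below 0.08 rad) or (horizontal distance between pack3_mid and box below 0.055 m and z of pack3_mid in the frame of box between 0.009 and 0.0175 m and angle between the z axis of pack3_mid and the z axis of box, either way round below 0.08 rad) or (horizontal distance between pack4_mid and box below 0.055 m and z of pack4_mid in the frame of box between 0.009 and 0.0175 m and angle between the z axis of pack4_mid and the z axis of box, either way round below 0.08 rad)) and ((horizontal distance between pack1_mid and box below 0.055 m and z of pack1_mid in the frame of box between 0.009 and 0.0175 m and angle between the z axis of pack1_mid and the z axis of box, either way round below 0.08 rad) or (horizontal distance between pack3_mid and box below 0.055 m and z of pack3_mid in the frame of box between 0.009 and 0.0175 m and angle between the z axis of pack3_mid and the z axis of box, either way round below 0.08 rad) or (horizontal distance between pack4_mid and box below 0.055 m and z of pack4_mid in the frame of box between 0.009 and 0.0175 m and angle between the z axis of pack4_mid and the z axis of box, either way round below 0.08 rad)) and ((horizontal distance between pack1_mid and box below 0.055 m and z of pack1_mid in the frame of box between 0.009 and 0.0175 m and angle between the z axis of pack1_mid and the z axis of box, either way round below 0.08 rad) or (horizontal distance between pack2_mid and box below 0.055 m and z of pack2_mid in the frame of box between 0.009 and 0.0175 m and angle between the z axis of pack2_mid and the z axis of box, either way round below 0.08 rad) or (horizontal distance between pack4_mid and box below 0.055 m and z of pack4_mid in the frame of box between 0.009 and 0.0175 m and angle between the z axis of pack4_mid and the z axis of box, either way round below 0.08 rad)) and ((horizontal distance between pack1_mid and box below 0.055 m and z of pack1_mid in the frame of box between 0.009 and 0.0175 m and angle between the z axis of pack1_mid and the z axis of box, either way round below 0.08 rad) or (horizontal distance between pack2_mid and box below 0.055 m and z of pack2_mid in the frame of box between 0.009 and 0.0175 m and angle between the z axis of pack2_mid and the z axis of box, either way round below 0.08 rad) or (horizontal distance between pack3_mid and box below 0.055 m and z of pack3_mid in the frame of box between 0.009 and 0.0175 m and angle between the z axis of pack3_mid and the z axis of box, either way round below 0.08 rad)) and horizontal distance between sheet_mid and box below 0.02 m and z of sheet_mid in the frame of box between 0.023 and 0.031 m and angle between the z axis of sheet_mid and the z axis of box, either way round below 0.08 rad), for 0.2 s.
3. all packs are in the box, two under the sheet and the rest on it (all of step 2 and ((horizontal distance between pack1_mid and box below 0.055 m and z of pack1_mid in the frame of box between 0.009 and 0.0175 m and angle between the z axis of pack1_mid and the z axis of box, either way round below 0.08 rad) or (horizontal distance between pack1_mid and box below 0.055 m and z of pack1_mid in the frame of box between 0.0365 and 0.045 m and angle between the z axis of pack1_mid and the z axis of box, either way round below 0.08 rad)) and ((horizontal distance between pack2_mid and box below 0.055 m and z of pack2_mid in the frame of box between 0.009 and 0.0175 m and angle between the z axis of pack2_mid and the z axis of box, either way round below 0.08 rad) or (horizontal distance between pack2_mid and box below 0.055 m and z of pack2_mid in the frame of box between 0.0365 and 0.045 m and angle between the z axis of pack2_mid and the z axis of box, either way round below 0.08 rad)) and ((horizontal distance between pack3_mid and box below 0.055 m and z of pack3_mid in the frame of box between 0.009 and 0.0175 m and angle between the z axis of pack3_mid and the z axis of box, either way round below 0.08 rad) or (horizontal distance between pack3_mid and box below 0.055 m and z of pack3_mid in the frame of box between 0.0365 and 0.045 m and angle between the z axis of pack3_mid and the z axis of box, either way round below 0.08 rad)) and ((horizontal distance between pack4_mid and box below 0.055 m and z of pack4_mid in the frame of box between 0.009 and 0.0175 m and angle between the z axis of pack4_mid and the z axis of box, either way round below 0.08 rad) or (horizontal distance between pack4_mid and box below 0.055 m and z of pack4_mid in the frame of box between 0.0365 and 0.045 m and angle between the z axis of pack4_mid and the z axis of box, either way round below 0.08 rad))), for 0.2 s.
4. the cap is fully down on the rim with both tabs sprung out (horizontal distance between cap_mid and box below 0.008 m and z of cap_mid in the frame of box between 0.072 and 0.0775 m and angle between the z axis of cap_mid and the z axis of box, either way round below 0.035 rad and value of joint each of tab_a, tab_b below 0.003 m), for 0.2 s.
At the end, for the whole second after the job is handed in: Every pack lies flat (within 0.08 rad) in the box: two on its floor, the rest on the sheet, which lies flat on the lower two (heights within 4 mm). The cap is at rest on the rim (height within 3 mm, level within 0.035 rad, centred within 8 mm) and both tabs are sprung out to within 3 mm (all of step 3 and all of step 4 and linear speed of cap below 0.03 m/s); the robot touches nothing.
It fails at once if the multimeter is pushed more than 3 cm (distance of multimeter from where it was at the start of the episode above 0.03 m).
It fails at once if the solder reel is pushed more than 3 cm (distance of solder_reel from where it was at the start of the episode above 0.03 m).
It fails at once if the tip cleaner is pushed more than 3 cm (distance of tip_cleaner from where it was at the start of the episode above 0.03 m).
It fails at once if the screwdriver is pushed more than 3 cm (distance of driver from where it was at the start of the episode above 0.03 m).
Of pack1, pack2, pack3, pack4 only 3 to 4 are there at a start; the rules pass over those that are not, and their reading is None.
At some moment in a run one of pack1, pack2, pack3, pack4, sheet may be knocked a few centimetres aside while the robot is not near it.
It also fails if it takes over 208 s, if anything falls off the work surface, if the arm or the gripper's body presses on something with over 40 N, if the wrist force passes 120 N, or if a joint passes its speed limit or range.

## Working session

There is one attempt and no reset: what is moved stays moved. The work goes in short steps, Python scripts to look and compute and a shell command to move; the robot and the scene stay as the last step left them, time stands still between calls to the robot, and variables do not carry over. Pictures are saved under pics/ and viewed, about 12 in all and at most 16, crops included, and the job is handed in when it is done.

```bash
ls; mkdir -p pics
cat > h.py <<'E'
import numpy as np, cv2
from bench import ctrl
from scipy.spatial.transform import Rotation as R
def snap(name,fn,crop=None,scale=1):
    im=ctrl.get_image(name); cv2.imwrite(f'pics/{name}_raw.png',im[:,:,::-1])
    if crop: x0,y0,x1,y1=crop; im=im[y0:y1,x0:x1]
    im=cv2.resize(im,None,fx=scale,fy=scale,interpolation=cv2.INTER_CUBIC)
    cv2.imwrite('pics/'+fn,im[:,:,::-1]); return im
def world(name,uv,z):
    c=ctrl.camera_params(name);K=np.array(c['K']);T=np.array(c['pose'])
    out=[]
    for u,v in np.atleast_2d(uv):
        d=np.array([(u-K[0,2])/K[0,0],(v-K[1,2])/K[1,1]]); s=d.copy()
        for _ in range(20): s=d/(1+c['k1']*(s@s))
        r=T[:3,:3]@np.array([*s,1]); o=T[:3,3]
        out.append(o+r*(z-o[2])/r[2])
    return np.array(out)
def pix(name,P):
    c=ctrl.camera_params(name);K=np.array(c['K']);T=np.array(c['pose'])
    q=(np.atleast_2d(P)-T[:3,3])@T[:3,:3]; s=q[:,:2]/q[:,2:]
    s=s*(1+c['k1']*(s**2).sum(1,keepdims=True)); return s@np.diag([K[0,0],K[1,1]])+K[:2,2]
def totool(xyz,yaw_y=None):
    "shift in tool axes, mm, to TCP target; yaw_y=world angle wanted of the tool y axis (mod pi) -> rz"
    s=ctrl.get_state(); r=R.from_rotvec(s['tool_rot']); 
    d=r.inv().apply(np.array(xyz)-s['position'])*1000
    y=r.apply([0,1,0]); a=np.arctan2(y[1],y[0]); z=r.apply([0,0,1])
    rz=None
    if yaw_y is not None: rz=-((yaw_y-a+np.pi/2)%np.pi-np.pi/2)
    print('d',d.round(1),'rz',rz,'yaw now',a.round(3),'z',z.round(3),'q7',round(s['joint_positions'][6],2)); return d,rz
E
python3 - <<'E'
from h import *
s=ctrl.get_state();print(s)
for n in('side','top'):
    snap(n,n+'1.png'); c=ctrl.camera_params(n); print(n,c)
E
```

```text
pics
{'time': 0.0, 'joint_positions': array([-1.13993936,  0.32181107, -0.07010706,  1.45164698,  0.02258475,
        1.37081018, -0.05688929]), 'qd': array([ 0.00146416, -0.00061714, -0.00015241,  0.00048436, -0.00132192,
        0.00097679,  0.00031478]), 'joint_torque': array([-8.11367518e-04, -4.91282129e+01, -4.04546158e-01, -3.12546766e+01,
       -6.38746982e-02,  4.33170993e-02,  1.83386792e-04]), 'position': array([0.26292476, 0.59385185, 0.2214835 ]), 'tool_rot': array([-6.49757000e-01, -3.07334127e+00,  2.92409337e-03]), 'ft_force': array([-0.42221878,  0.1957583 ,  0.51105487]), 'torque': array([-0.00462894, -0.01420483, -0.05620777]), 'grip_width': 0.9988583102234435}
side {'K': array([[534.07094324,   0.        , 315.37272057],
       [  0.        , 534.07094324, 249.68345255],
       [  0.        ,   0.        ,   1.        ]]), 'k1': -0.07317817899375322, 'pose': array([[ 0.98812668, -0.08163614,  0.13015838,  0.32752145],
       [-0.15361313, -0.54117208,  0.82676223, -1.17734106],
       [ 0.0029444 , -0.83693985, -0.54728696,  0.84971206],
       [ 0.        ,  0.        ,  0.        ,  1.        ]])}
top {'K': array([[594.32928146,   0.        , 328.17423062],
       [  0.        , 594.32928146, 238.32409307],
       [  0.        ,   0.        ,   1.        ]]), 'k1': -0.07084126976573821, 'pose': array([[-0.01782996, -0.98010541,  0.1976752 ,  0.2180703 ],
       [-0.99980352,  0.01576483, -0.012016  ,  0.02313079],
       [ 0.00866063, -0.1978506 , -0.98019393,  1.56050217],
       [ 0.        ,  0.        ,  0.        ,  1.        ]])}
```

View pics/top1.png

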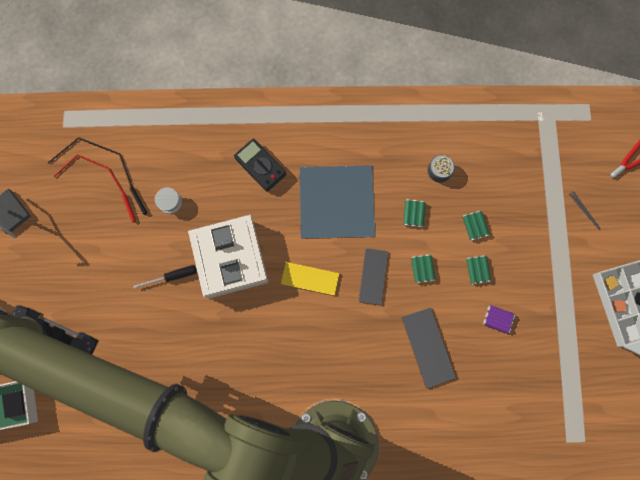

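View pics/side1.png

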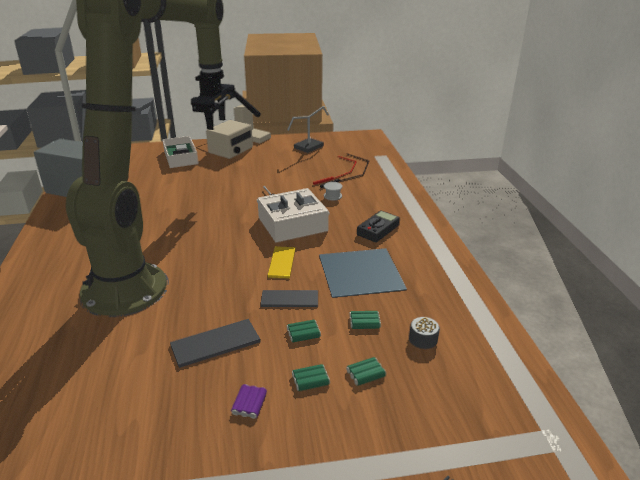

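The top view shows these candidates:
- **Sheet:** yellow (311,278) is excluded. Of the two grey ones, (374,277) is smaller than (429,347), so (374,277) is meant.
- **Packs:** four green ones at (415,213), (476,225), (424,269) and (479,270). The purple one at (500,319) is left alone.
- **Others:** box and cap (228,257), mat (337,202).

Next I measure them and confirm in enlarged crops.

```bash
cat > seg.py <<'E'
from h import *
def rects(im,name,lo,hi,z,amin,roi=None):
    "min-area rectangles of colour blobs, in world at height z: centre, sizes(long,short), angle of long side"
    hsv=cv2.cvtColor(im,cv2.COLOR_RGB2HSV); m=cv2.inRange(hsv,lo,hi)
    if roi: k=np.zeros_like(m);k[roi[1]:roi[3],roi[0]:roi[2]]=1;m*=k
    m=cv2.morphologyEx(cv2.morphologyEx(m,cv2.MORPH_CLOSE,np.ones((5,5))),cv2.MORPH_OPEN,np.ones((3,3)))
    o=[]
    for c in cv2.findContours(m,cv2.RETR_EXTERNAL,cv2.CHAIN_APPROX_NONE)[0]:
        if cv2.contourArea(c)<amin: continue
        w=world(name,c[:,0,:].astype(float),z)[:,:2]
        ctr,(a,b),_=r=cv2.minAreaRect((w*1000).astype(np.float32))
        p=cv2.boxPoints(r); e=[p[1]-p[0],p[2]-p[1]]; e=max(e,key=np.linalg.norm)
        o.append((np.array(ctr).round(1),round(max(a,b)),round(min(a,b)),round(float(np.arctan2(e[1],e[0])%np.pi),3),c[:,0].mean(0).round()))
    return o
GREEN=((60,90,30),(95,255,255)); GREY=((0,0,35),(179,45,110)); MAT=((95,50,50),(125,160,140))
E
python3 - <<'E'
from seg import *
im=cv2.imread('pics/top_raw.png')[:,:,::-1].copy()
for n,(lo,hi),z,roi in(('pack',GREEN,.012,(380,170,520,310)),('sheet',GREY,.006,(340,230,470,400)),('mat',MAT,.003,(280,150,390,250))):
    for r in rects(im,'top',lo,hi,z,150,roi):print(n,*r)
hsv=cv2.cvtColor(im,cv2.COLOR_RGB2HSV)
for p in((374,277),(320,202),(415,213),(220,237)):print(p,hsv[p[1],p[0]])
cv2.imwrite('pics/c1.png',cv2.resize(im[200:310,175:285],None,fx=5,fy=5,interpolation=cv2.INTER_CUBIC)[:,:,::-1])
cv2.imwrite('pics/c2.png',cv2.resize(im[185:395,355:525],None,fx=2.8,fy=2.8,interpolation=cv2.INTER_CUBIC)[:,:,::-1])
E
```

```text
pack [ 440.6 -391.9] 62 52 0.118 [478. 269.]
pack [ 445.9 -244.5] 62 52 0.12 [423. 268.]
pack [ 561.3 -392.4] 65 52 0.257 [476. 225.]
pack [ 598.  -227.9] 63 52 3.009 [414. 212.]
sheet [ 240.  -249.6] 190 80 0.299 [428. 348.]
sheet [ 428.1 -112.6] 142 59 2.983 [373. 276.]
mat [634.9 -20.3] 195 194 0.011 [337. 202.]
(374, 277) [150   3  89]
(320, 202) [101  56 110]
(415, 213) [ 74 128 100]
(220, 237) [120   2 117]
```

View pics/c1.png

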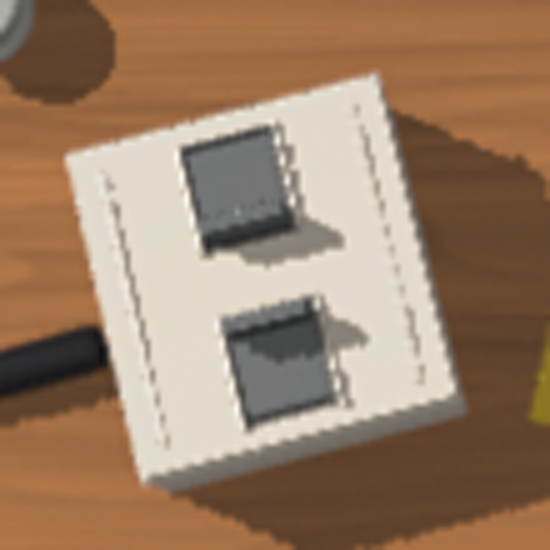

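View pics/c2.png

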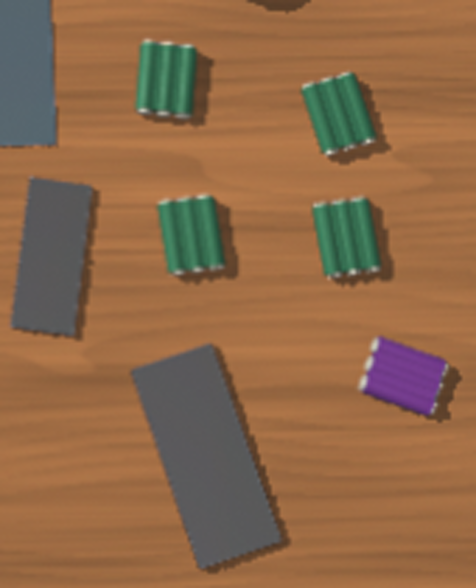

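The crops confirm the small grey sheet at (374,277) and four green packs. In the second crop the cap's corners are at about (188,231), (251,215), (267,281) and (204,297), with the tabs at (220,237) and (232,271).

Run:
```python
from seg import *
c=np.array([[67,157],[378,73],[460,405],[143,485]])/5+[175,200]-0.4
w=world('top',c,.072)[:,:2]*1000; print(w.round(1), 'ctr',w.mean(0).round(1))
e=w-np.roll(w,-1,0);print(np.linalg.norm(e,axis=1).round(1), (np.arctan2(e[:,1],e[:,0])%np.pi).round(3))
xd=(w[0]+w[1]-w[2]-w[3]);print('box x dir',np.arctan2(xd[1],xd[0]))
ctr=w.mean(0)/1000
totool([*ctr,.222],np.arctan2(xd[1],xd[0]))
print(ctrl.get_state()['joint_positions'].round(2))
```

```text
[[543.2 364.2]
 [584.9 204.7]
 [412.1 161.9]
 [374.1 321.3]] ctr [478.6 263. ]
[165.  178.  163.8 174.5] [1.826 0.242 1.805 0.249]
box x dir 0.24559741710343905
d [-331.1 -215.3   -0. ] rz 0.9084605180840791 yaw now 1.154 z [-0.001 -0.002 -1.   ] q7 -0.06
[-1.14  0.32 -0.07  1.45  0.02  1.37 -0.06]
```

```bash
python3 -m creep '[[[1,-166,-108,0,0,0,0.45],[1,-166,-108,0,0,0,0.45],[1,-166,-108,0,0,0,0.45],[1,-166,-108,0,0,0,0.45],[1,-166,-108,0,0,0,0.45]]]' 30
cat > t.py <<'E'
import sys
from h import *
a=[float(x) for x in sys.argv[1:]]; totool(a[:3],a[3] if len(a)>3 else None); s=ctrl.get_state(); print(s['time'],s['position'].round(4),s['ft_force'].round(1),round(s['grip_width'],3))
E
python3 t.py .4786 .263 .15 .2456
```

```text
time: 0.6
position: [0.3773, 0.4208, 0.2226]
tool_rot: [1.335, 2.839, -0.003]
ft_force: [-0.1, 1.7, 0.2]
grip_width: 1.002
d [-185.8  -22.6   73.5] rz 0.4461773546074037 yaw now 0.692 z [ 0.003 -0.004 -1.   ] q7 -0.19
0.6 [0.3773 0.4208 0.2226] [-0.1  1.7  0.2] 1.002
```

```bash
python3 -m creep '[[[1,-186,-23,72,0,0,0.446],[1,-186,-23,72,0,0,0.446],[1,-186,-23,72,0,0,0.446],[1,-186,-23,72,0,0,0.446],[1,-186,-23,72,0,0,0.446]]]'
python3 - <<'E'
from h import *
totool([.4786,.263,.075],.2456)
a=snap('top','a.png',(160,180,300,330),4); b=snap('side','b.png',(230,150,350,260),5)
cv2.imwrite('pics/ab.png',cv2.resize(np.hstack([a,cv2.resize(b,(a.shape[0]*b.shape[1]//b.shape[0],a.shape[0]))]),(800,400))[:,:,::-1])
E
```

```text
time: 1.1
position: [0.4766, 0.2631, 0.1478]
tool_rot: [1.929, 2.476, -0.01]
ft_force: [-0.3, -0.4, -0.6]
grip_width: 1.001
d [-0.2  2.2 72.8] rz 0.0013726210053941479 yaw now 0.247 z [-0.002 -0.006 -1.   ] q7 -0.28
```

View pics/ab.png

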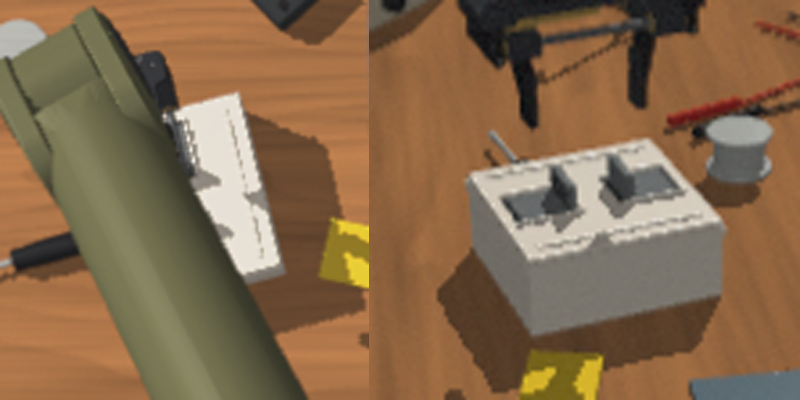

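The fingers straddle the tabs and are aligned with the cap, so I descend and pinch.

```bash
python3 -m creep '[[[1,0,2,40,0,0,0],[1,0,2,60,0,0,0],[1,0,2,70,0,0,0],[1,0,2,71,0,0,0],[1,0,2,71,0,0,0]]]' 30
python3 -m creep '[[[0.4,0,0,0,0,0,0],[0.4,0,0,0,0,0,0],[0.4,0,0,0,0,0,0],[0.4,0,0,0,0,0,0],[0.4,0,0,0,0,0,0]]]' 30
python3 -m creep '[[[0.4,0,0,0,0,0,0],[0.4,0,0,0,0,0,0],[0.4,0,0,0,0,0,0],[0.4,0,0,0,0,0,0],[0.4,0,0,0,0,0,0]]]' 30
```

```text
time: 1.7
position: [0.4762, 0.2735, 0.0805]
tool_rot: [1.915, 2.49, 0.002]
ft_force: [0.9, 0.3, 0.5]
grip_width: 1.004
time: 2.2
position: [0.4766, 0.2725, 0.0801]
tool_rot: [1.917, 2.488, 0.002]
ft_force: [0.0, 0.5, 2.9]
grip_width: 0.633
time: 2.7
position: [0.4765, 0.2726, 0.0804]
tool_rot: [1.917, 2.488, 0.002]
ft_force: [0.1, -0.0, 6.0]
grip_width: 0.463
```

```bash
python3 -m creep '[[[0.3,0,0,0,0,0,0],[0.3,0,0,0,0,0,0],[0.3,0,0,0,0,0,0]]]' 30
python3 -m creep '[[[0.3,0,0,-5,0,0,0],[0.3,0,0,-15,0,0,0],[0.3,0,0,-25,0,0,0],[0.3,0,0,-40,0,0,0],[0.3,0,0,-40,0,0,0]]]' 30
python3 t.py .4786 .263 .15 .2456
python3 - <<'E'
from h import *
b=snap('side','b2.png',(220,130,350,260),4)
E
```

```text
time: 3.0
position: [0.4765, 0.2726, 0.0804]
tool_rot: [1.917, 2.488, 0.002]
ft_force: [0.2, -0.1, 5.0]
grip_width: 0.468
time: 3.5
position: [0.4772, 0.2732, 0.1223]
tool_rot: [1.916, 2.488, 0.006]
ft_force: [0.7, 1.5, -1.7]
grip_width: 0.46
d [-10.1  -1.2 -27.7] rz 0.01252984076505359 yaw now 0.258 z [ 0.003  0.003 -1.   ] q7 -0.27
3.5 [0.4772 0.2732 0.1223] [ 0.7  1.5 -1.7] 0.46
```

View pics/b2.png

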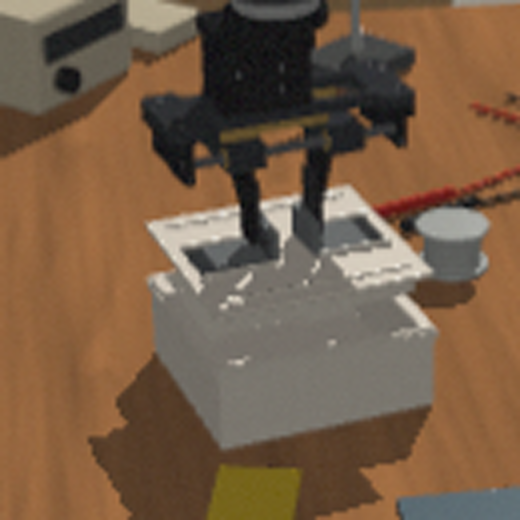

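The cap is off: it hangs level from its pinched tabs, at about (290,235) in the crop. Next I carry it to the mat.

```bash
python3 t.py .63 -.01 .19 0.0
```

```text
d [-312.5   76.1  -69. ] rz 0.25817301315964425 yaw now 0.258 z [ 0.002  0.002 -1.   ] q7 -0.27
3.55 [0.4767 0.2728 0.1212] [-0.2 -0.5 -4.3] 0.467
```

```bash
python3 -m creep '[[[0.3,0,0,-50,0,0,0],[0.3,-40,0,-69,0,0,0.05],[0.3,-80,10,-69,0,0,0.1],[0.3,-120,25,-69,0,0,0.15],[0.3,-160,38,-69,0,0,0.15]]]' 30
python3 t.py .63 -.01 .19 0.0
```

```text
time: 4.05
position: [0.554, 0.126, 0.1886]
tool_rot: [-2.098, -2.338, -0.001]
ft_force: [0.4, 0.1, -2.7]
grip_width: 0.464
d [-143.4   61.    -1.4] rz 0.10771054631467014 yaw now 0.108 z [ 0.  0. -1.] q7 -0.11
4.05 [0.554  0.126  0.1886] [ 0.4  0.1 -2.7] 0.464
```

```bash
python3 -m creep '[[[0.3,-40,15,0,0,0,0.05],[0.3,-80,30,0,0,0,0.1],[0.3,-120,50,0,0,0,0.108],[0.3,-143,61,10,0,0,0.108],[0.3,-143,61,40,0,0,0.108]]]' 30
python3 -m creep '[[[0.3,0,0,20,0,0,0],[0.3,0,0,20,0,0,0],[0.3,0,0,20,0,0,0]]]' 30
python3 t.py .63 -.01 .031 0.0
```

```text
time: 4.55
position: [0.6331, -0.0148, 0.1509]
tool_rot: [2.224, 2.208, 0.004]
ft_force: [-0.3, 0.2, -2.2]
grip_width: 0.467
time: 4.85
position: [0.6294, -0.0081, 0.1284]
tool_rot: [-2.22, -2.221, 0.001]
ft_force: [0.3, 0.2, -1.7]
grip_width: 0.464
d [-1.9  0.7 97.4] rz 0.00048048019546675924 yaw now 0.0 z [-0.001 -0.    -1.   ] q7 0.1
4.85 [ 0.6294 -0.0081  0.1284] [ 0.3  0.2 -1.7] 0.464
```

```bash
python3 -m creep '[[[0.3,0,0,40,0,0,0],[0.3,0,0,70,0,0,0],[0.3,0,0,88,0,0,0],[0.3,0,0,93,0,0,0],[0.3,0,0,93,0,0,0]]]' 30
python3 -m creep '[[[0.3,0,0,2,0,0,0],[0.3,0,0,4,0,0,0],[0.3,0,0,4,0,0,0]]]' 30
python3 t.py .63 -.01 .031 0.0
```

```text
time: 5.35
position: [0.6303, -0.0081, 0.0364]
tool_rot: [2.22, 2.222, 0.001]
ft_force: [-0.7, 0.1, -2.6]
grip_width: 0.464
time: 5.65
position: [0.6302, -0.0082, 0.0325]
tool_rot: [2.221, 2.221, 0.002]
ft_force: [0.2, 0.4, -2.3]
grip_width: 0.461
d [-1.8 -0.2  1.5] rz 0.000140749217509617 yaw now 0.0 z [ 0.001  0.    -1.   ] q7 0.14
5.65 [ 0.6302 -0.0082  0.0325] [ 0.2  0.4 -2.3] 0.461
```

```bash
python3 -m creep '[[[0.3,0,0,1,0,0,0],[0.3,0,0,2,0,0,0],[0.3,0,0,2,0,0,0]]]' 30
python3 -m creep '[[[0.3,0,0,1,0,0,0],[0.3,0,0,1,0,0,0]]]' 30
```

```text
time: 5.95
position: [0.63, -0.0083, 0.0305]
tool_rot: [2.221, 2.221, 0.001]
ft_force: [-1.8, -0.5, 3.6]
grip_width: 0.465
time: 6.15
position: [0.6301, -0.0083, 0.0304]
tool_rot: [-2.221, -2.221, -0.002]
ft_force: [-4.7, 0.6, 9.6]
grip_width: 0.462
```

```bash
python3 -m creep '[[[0.6,0,0,-1,0,0,0],[0.75,0,0,-1,0,0,0],[0.85,0,0,-1,0,0,0],[1,0,0,-1,0,0,0],[1,0,0,-1,0,0,0]]]' 30
python3 -m creep '[[[1,0,0,-20,0,0,0],[1,0,0,-60,0,0,0],[1,0,0,-110,0,0,0],[1,0,0,-150,0,0,0],[1,0,0,-180,0,0,0]]]' 30
python3 - <<'E'
from seg import *
s=ctrl.get_state();print(s['position'],s['grip_width'])
im=ctrl.get_image('side');cv2.imwrite('pics/s3.png',im[:,:,::-1])
for r in rects(im,'side',*GREEN,.012,150,(200,290,450,430)):print(*r)
E
```

```text
time: 6.65
position: [0.6294, -0.0084, 0.0291]
tool_rot: [-2.221, -2.221, 0.001]
ft_force: [0.2, -1.1, -1.0]
grip_width: 0.838
time: 7.15
position: [0.6303, -0.0086, 0.2124]
tool_rot: [2.22, 2.22, 0.004]
ft_force: [-0.5, 0.1, 0.2]
grip_width: 0.994
[ 0.63034674 -0.00855476  0.21244823] 0.994254160809943
[ 441.8 -393.6] 64 58 0.12 [310. 377.]
[ 562.4 -393.6] 66 57 0.25 [367. 371.]
[ 446.9 -246.7] 65 62 0.122 [303. 331.]
[ 597.  -230.2] 63 62 3.041 [365. 319.]
```

View pics/s3.png

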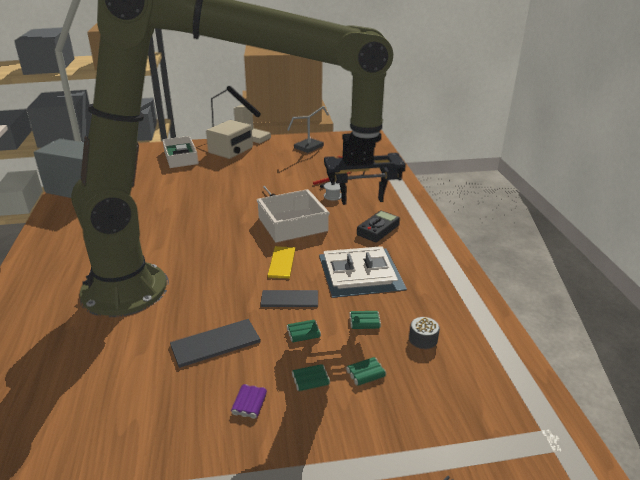

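The cap lies flat on the mat at (362,265), and both cameras agree on the packs to within about 2 mm. I check the box fit with an overlay before placing anything in it.

```bash
cat > ov.py <<'E'
from h import *
B=np.array([.4786,.263]);YAW=.2456
def b2w(p,B=B,yaw=YAW):
    p=np.atleast_2d(np.array(p,float));c,s=np.cos(yaw),np.sin(yaw)
    return np.c_[p[:,:2]@np.array([[c,s],[-s,c]])+B,p[:,2]]
def overlay(name,crop,sc):
    im=ctrl.get_image(name);x0,y0,x1,y1=crop
    g=cv2.resize(im[y0:y1,x0:x1],None,fx=sc,fy=sc,interpolation=cv2.INTER_CUBIC)
    for a,b,z,col in((.086,.081,.068,(255,0,0)),(.086,.081,0,(0,0,255)),(.076,.078,.068,(0,200,0))):
        q=(pix(name,b2w([[a,b,z],[-a,b,z],[-a,-b,z],[a,-b,z]]))+.5-[x0,y0])*sc
        cv2.polylines(g,[q.round().astype(np.int32)],True,col,1)
    return g
if __name__=='__main__':
    a=overlay('top',(180,205,280,305),5);b=overlay('side',(245,180,340,255),5)
    b=cv2.copyMakeBorder(b,0,500-b.shape[0],0,0,cv2.BORDER_CONSTANT); g=np.hstack([a,b])
    cv2.imwrite('pics/ov.png',cv2.resize(g,None,fx=800/g.shape[1],fy=800/g.shape[1])[:,:,::-1])
E
python3 ov.py
```

```text
(no output)
```

View pics/ov.png

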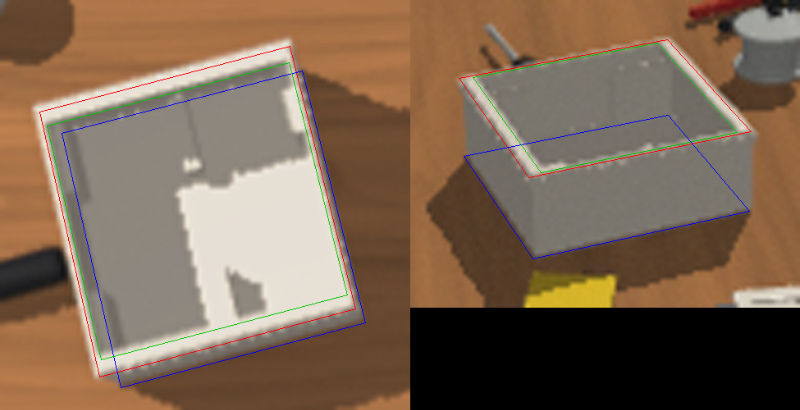

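The side overlay agrees. The top one suggests about +1 mm in x and +0.7 mm in y, so I take box = (0.4797, 0.2637), yaw 0.246. First pack.

```bash
python3 t.py .4465 -.2456 .16 -1.45
```

```text
d [-237.1 -184.7   50.8] rz 1.4499607312090317 yaw now -0.0 z [ 0.004  0.001 -1.   ] q7 0.08
7.3 [ 0.6309 -0.0085  0.2118] [ 0.1  0.2 -0.5] 1.003
```

```bash
python3 -m creep '[[[1,-40,-30,0,0,0,0.14],[1,-80,-60,0,0,0,0.28],[1,-120,-90,10,0,0,0.42],[1,-150,-120,30,0,0,0.56],[1,-180,-140,50,0,0,0.7]]]' 30
python3 t.py .4465 -.2456 .1 -1.45
```

```text
time: 7.8
position: [0.4865, -0.1895, 0.1573]
tool_rot: [-2.851, -1.314, 0.003]
ft_force: [-0.3, -1.0, -0.3]
grip_width: 0.998
d [-68.6   6.1  57.4] rz 0.7431208374410246 yaw now -0.707 z [-0.002  0.001 -1.   ] q7 -0.32
7.8 [ 0.4865 -0.1895  0.1573] [-0.3 -1.  -0.3] 0.998
```

```bash
python3 -m creep '[[[1,-35,3,10,0,0,0.15],[1,-65,6,20,0,0,0.3],[1,-65,6,40,0,0,0.45],[1,-65,6,57,0,0,0.6],[1,-65,6,57,0,0,0.743]]]' 30
python3 - <<'E'
from seg import *
im=ctrl.get_image('side')
for r in rects(im,'side',*GREEN,.012,150,(200,290,450,430)):print(*r)
totool([.4465,-.2456,.004],-1.45)
E
```

```text
time: 8.3
position: [0.449, -0.2408, 0.0985]
tool_rot: [-3.134, -0.19, 0.011]
ft_force: [0.4, 0.1, -1.0]
grip_width: 1.004
[ 442.  -393.7] 65 58 0.117 [311. 377.]
[ 562.3 -393.8] 67 57 0.267 [366. 371.]
[ 447.2 -246.9] 65 62 0.104 [303. 331.]
[ 596.5 -230.5] 64 62 2.989 [365. 319.]
d [-3.4  4.2 95.6] rz -0.004773371971235063 yaw now -1.455 z [-0.006  0.001 -1.   ] q7 -0.9
```

```bash
python3 -m creep '[[[1,0,0,30,0,0,0],[1,0,0,55,0,0,0],[1,0,0,55,0,0,0],[1,0,0,55,0,0,0]]]' 30
python3 t.py .4465 -.2456 .004 -1.45
```

```text
time: 8.75
position: [0.4516, -0.2419, 0.0471]
tool_rot: [-3.135, -0.202, 0.003]
ft_force: [0.0, -1.1, -0.8]
grip_width: 0.999
d [-5.5  3.  43.1] rz 0.008116996801697862 yaw now -1.442 z [-0.002 -0.    -1.   ] q7 -0.82
8.75 [ 0.4516 -0.2419  0.0471] [ 0.  -1.1 -0.8] 0.999
```

```bash
python3 -m creep '[[[1,-5,3,15,0,0,0],[1,-5,3,30,0,0,0],[1,-5,3,40,0,0,0],[1,-5,3,43,0,0,0],[1,-5,3,43,0,0,0]]]' 30
python3 -m creep '[[[0.55,0,0,0,0,0,0],[0.55,0,0,0,0,0,0],[0.55,0,0,0,0,0,0],[0.55,0,0,0,0,0,0],[0.55,0,0,0,0,0,0]]]' 25
python3 -m creep '[[[0.5,0,0,0,0,0,0],[0.5,0,0,0,0,0,0]]]' 25
python3 -m creep '[[[0.5,0,0,-40,0,0,0],[0.5,0,0,-90,0,0,0],[0.5,0,0,-130,0,0,0],[0.5,0,0,-150,0,0,0],[0.5,0,0,-150,0,0,0]]]' 25
python3 t.py .4702 .3015 .15 .2456
```

```text
time: 9.25
position: [0.4477, -0.2454, 0.0043]
tool_rot: [-3.135, -0.201, 0.001]
ft_force: [0.3, -0.0, -0.3]
grip_width: 0.998
time: 9.75
position: [0.4479, -0.2453, 0.0047]
tool_rot: [-3.135, -0.201, -0.0]
ft_force: [-1.7, 0.4, 1.4]
grip_width: 0.643
time: 9.95
position: [0.4479, -0.2453, 0.0047]
tool_rot: [-3.135, -0.201, -0.0]
ft_force: [-0.4, 0.5, 3.6]
grip_width: 0.64
time: 10.45
position: [0.4498, -0.2466, 0.1574]
tool_rot: [3.134, 0.201, 0.01]
ft_force: [0.4, -0.9, -1.4]
grip_width: 0.644
d [  90. -541.    7.] rz 1.4530022155610705 yaw now -1.443 z [ 0.006 -0.001 -1.   ] q7 -0.93
10.45 [ 0.4498 -0.2466  0.1574] [ 0.4 -0.9 -1.4] 0.644
```

```bash
python3 -m creep '[[[0.5,10,-40,0,0,0,-0.12],[0.5,25,-85,0,0,0,-0.24],[0.5,45,-130,0,0,0,-0.36],[0.5,60,-170,0,0,0,-0.48],[0.5,80,-210,0,0,0,-0.6]]]' 25
python3 t.py .4702 .3015 .15 .2456
```

```text
time: 10.95
position: [0.499, -0.0253, 0.1526]
tool_rot: [-2.932, -1.125, 0.004]
ft_force: [1.1, -1.7, -1.7]
grip_width: 0.642
d [ 197.2 -262.2    2.7] rz -1.0834999301334403 yaw now -0.838 z [-0.003  0.    -1.   ] q7 -0.81
10.95 [ 0.499  -0.0253  0.1526] [ 1.1 -1.7 -1.7] 0.642
```

```bash
python3 -m creep '[[[0.5,25,-35,0,0,0,-0.13],[0.5,50,-70,0,0,0,-0.27],[0.5,80,-105,0,0,0,-0.41],[0.5,110,-140,0,0,0,-0.55],[0.5,135,-175,0,0,0,-0.69]]]' 25
python3 t.py .4702 .3015 .15 .2456
```

```text
time: 11.45
position: [0.4835, 0.1951, 0.1523]
tool_rot: [-2.378, -2.052, 0.004]
ft_force: [1.0, 0.4, -1.2]
grip_width: 0.644
d [103.3 -28.7   2.2] rz -0.39232155787986 yaw now -0.147 z [-0.002 -0.001 -1.   ] q7 -0.55
11.45 [0.4835 0.1951 0.1523] [ 1.   0.4 -1.2] 0.644
```

```bash
python3 -m creep '[[[0.5,35,-10,0,0,0,-0.13],[0.5,70,-20,0,0,0,-0.26],[0.5,103,-29,0,0,0,-0.39],[0.5,103,-29,0,0,0,-0.392],[0.5,103,-29,30,0,0,-0.392]]]' 25
python3 -m creep '[[[0.5,0,0,0,0,0,0],[0.5,0,0,0,0,0,0]]]' 25
python3 t.py .4702 .3015 .01 .2456
```

```text
time: 11.95
position: [0.4732, 0.3019, 0.1257]
tool_rot: [1.938, 2.471, 0.008]
ft_force: [1.3, 0.3, -0.5]
grip_width: 0.64
time: 12.15
position: [0.471, 0.2981, 0.1229]
tool_rot: [-1.942, -2.468, 0.006]
ft_force: [0.2, -0.5, -0.0]
grip_width: 0.641
d [  3.7   0.5 112.9] rz -0.008061483788853963 yaw now 0.238 z [-0.003 -0.003 -1.   ] q7 -0.33
12.15 [0.471  0.2981 0.1229] [ 0.2 -0.5 -0. ] 0.641
```

```bash
python3 -m creep '[[[0.5,4,0,30,0,0,-0.008],[0.5,4,0,60,0,0,-0.008],[0.5,4,0,85,0,0,-0.008],[0.5,4,0,100,0,0,-0.008],[0.5,4,0,105,0,0,-0.008]]]' 25
python3 -m creep '[[[0.5,0,0,3,0,0,0],[0.5,0,0,6,0,0,0],[0.5,0,0,8,0,0,0],[0.5,0,0,8,0,0,0]]]' 25
python3 t.py .4702 .3015 .009 .2456
```

```text
time: 12.65
position: [0.4705, 0.3028, 0.0186]
tool_rot: [-1.932, -2.477, 0.003]
ft_force: [-0.4, -0.8, -1.6]
grip_width: 0.639
time: 13.05
position: [0.4712, 0.3038, 0.0121]
tool_rot: [1.931, 2.478, 0.001]
ft_force: [0.9, 0.1, -1.2]
grip_width: 0.642
d [-2.  -1.5  3.1] rz 0.0014278192180117166 yaw now 0.247 z [ 0.001  0.001 -1.   ] q7 -0.29
13.05 [0.4712 0.3038 0.0121] [ 0.9  0.1 -1.2] 0.642
```

```bash
python3 -m creep '[[[0.5,-1,-1,1,0,0,0],[0.5,-1,-1,2,0,0,0],[0.5,-1,-1,3,0,0,0],[0.5,-1,-1,3,0,0,0]]]' 25
python3 -m creep '[[[0.75,0,0,0,0,0,0],[0.95,0,0,0,0,0,0],[0.95,0,0,0,0,0,0],[0.95,0,0,0,0,0,0]]]' 25
python3 -m creep '[[[0.95,0,0,-30,0,0,0],[0.95,0,0,-80,0,0,0],[0.95,0,0,-120,0,0,0],[0.95,0,0,-150,0,0,0],[0.95,0,0,-150,0,0,0]]]' 25
python3 t.py .598 -.2295 .15 1.44
```

```text
time: 13.45
position: [0.4702, 0.3023, 0.0088]
tool_rot: [1.931, 2.478, 0.0]
ft_force: [0.3, 0.4, 0.9]
grip_width: 0.643
time: 13.85
position: [0.4702, 0.3024, 0.0086]
tool_rot: [1.931, 2.478, 0.0]
ft_force: [0.2, 0.3, 0.1]
grip_width: 0.903
time: 14.35
position: [0.4729, 0.3042, 0.164]
tool_rot: [1.93, 2.476, 0.015]
ft_force: [0.2, 0.7, 0.1]
grip_width: 0.949
d [-548.1   -9.3   11.6] rz -1.1931034972743984 yaw now 0.247 z [ 0.008  0.006 -1.   ] q7 -0.33
14.35 [0.4729 0.3042 0.164 ] [0.2 0.7 0.1] 0.949
```

```bash
python3 -m creep '[[[1,-40,0,0,0,0,-0.1],[1,-85,0,0,0,0,-0.2],[1,-130,0,0,0,0,-0.3],[1,-175,0,0,0,0,-0.4],[1,-220,0,0,0,0,-0.5]]]' 25
python3 t.py .598 -.2295 .15 1.44
```

```text
time: 14.85
position: [0.5236, 0.0871, 0.1577]
tool_rot: [-1.251, -2.881, 0.001]
ft_force: [1.1, 0.4, -0.2]
grip_width: 0.998
d [-282.2 -161.8    7.7] rz -0.6885990064491345 yaw now 0.751 z [-0.001 -0.    -1.   ] q7 0.58
14.85 [0.5236 0.0871 0.1577] [ 1.1  0.4 -0.2] 0.998
```

```bash
python3 -m creep '[[[1,-35,-20,0,0,0,-0.13],[1,-75,-45,0,0,0,-0.26],[1,-115,-65,0,0,0,-0.39],[1,-155,-90,0,0,0,-0.53],[1,-195,-112,0,0,0,-0.67]]]' 25
python3 t.py .598 -.2295 .09 1.44
```

```text
time: 15.35
position: [0.5723, -0.1248, 0.1576]
tool_rot: [-0.27, -3.129, -0.0]
ft_force: [0.9, 0.9, -0.9]
grip_width: 0.999
d [-43.3 -98.8  67.6] rz -0.04153928209961966 yaw now 1.398 z [-0.001  0.    -1.   ] q7 1.67
15.35 [ 0.5723 -0.1248  0.1576] [ 0.9  0.9 -0.9] 0.999
```

```bash
python3 -m creep '[[[1,-18,-40,20,0,0,-0.04],[1,-35,-75,40,0,0,-0.04],[1,-40,-95,60,0,0,-0.04],[1,-40,-95,70,0,0,-0.04],[1,-40,-95,80,0,0,-0.04]]]' 25
python3 - <<'E'
from seg import *
im=ctrl.get_image('side')
for r in rects(im,'side',*GREEN,.012,150,(200,290,450,430)):print(*r)
totool([.598,-.2295,.004],1.44)
E
```

```text
time: 15.85
position: [0.5946, -0.2234, 0.0769]
tool_rot: [-0.218, -3.132, -0.001]
ft_force: [1.1, -0.9, 0.2]
grip_width: 0.998
[ 442.  -393.6] 65 58 0.117 [311. 377.]
[ 562.4 -393.6] 66 57 0.25 [366. 371.]
[ 596.7 -230.1] 63 63 3.022 [365. 319.]
d [-5.  -7.3 71.6] rz -0.006109137963499434 yaw now 1.434 z [-0.003  0.002 -1.   ] q7 1.93
```

```bash
python3 -m creep '[[[1,-3,-5,20,0,0,0],[1,-3,-5,40,0,0,0],[1,-3,-5,40,0,0,0],[1,-3,-5,40,0,0,0]]]' 25
python3 t.py .598 -.2295 .0045 1.44
```

```text
time: 16.3
position: [0.5982, -0.2274, 0.0391]
tool_rot: [0.213, 3.134, 0.001]
ft_force: [-0.4, -0.1, -0.4]
grip_width: 0.999
d [-0.1 -2.1 34.6] rz -0.004941687291750041 yaw now 1.435 z [ 0.     0.001 -1.   ] q7 1.96
16.3 [ 0.5982 -0.2274  0.0391] [-0.4 -0.1 -0.4] 0.999
```

```bash
python3 -m creep '[[[1,0,-2,15,0,0,0],[1,0,-2,28,0,0,0],[1,0,-2,34,0,0,0],[0.55,0,-2,34,0,0,0],[0.5,0,-2,34,0,0,0]]]' 25
python3 -m creep '[[[0.5,0,0,0,0,0,0],[0.5,0,0,0,0,0,0],[0.5,0,0,0,0,0,0],[0.5,0,0,0,0,0,0]]]' 25
python3 -m creep '[[[0.5,0,0,-40,0,0,0],[0.5,0,0,-90,0,0,0],[0.5,0,0,-130,0,0,0],[0.5,0,0,-150,0,0,0],[0.5,0,0,-150,0,0,0]]]' 25
python3 t.py .4892 .2259 .15 .2456
```

```text
time: 16.8
position: [0.5973, -0.2312, 0.0044]
tool_rot: [-0.217, -3.134, -0.0]
ft_force: [-0.3, -0.3, -0.1]
grip_width: 0.897
time: 17.2
position: [0.598, -0.2305, 0.0051]
tool_rot: [0.216, 3.133, 0.001]
ft_force: [0.6, 1.9, 1.7]
grip_width: 0.643
time: 17.7
position: [0.5992, -0.2325, 0.1582]
tool_rot: [0.217, 3.128, -0.002]
ft_force: [-0.2, -0.5, -1.9]
grip_width: 0.639
d [172.2 438.8   6.7] rz 1.1869089378993198 yaw now 1.433 z [ 0.006 -0.002 -1.   ] q7 1.91
17.7 [ 0.5992 -0.2325  0.1582] [-0.2 -0.5 -1.9] 0.639
```

```bash
python3 -m creep '[[[0.5,15,38,0,0,0,0.1],[0.5,30,80,0,0,0,0.2],[0.5,48,122,0,0,0,0.32],[0.5,65,165,0,0,0,0.44],[0.5,82,208,0,0,0,0.56]]]' 25
python3 t.py .4892 .2259 .15 .2456
```

```text
time: 18.2
position: [0.5426, -0.0122, 0.1522]
tool_rot: [-1.081, -2.947, 0.003]
ft_force: [0.1, 0.8, -1.6]
grip_width: 0.642
d [194.7 147.1   2.3] rz 0.6222712670904765 yaw now 0.868 z [-0.003 -0.001 -1.   ] q7 0.91
18.2 [ 0.5426 -0.0122  0.1522] [ 0.1  0.8 -1.6] 0.642
```

```bash
python3 -m creep '[[[0.5,36,27,0,0,0,0.12],[0.5,72,54,0,0,0,0.24],[0.5,110,83,0,0,0,0.37],[0.5,147,111,0,0,0,0.5],[0.5,180,136,0,0,0,0.622]]]' 25
python3 -m creep '[[[0.5,8,7,0,0,0,0],[0.5,8,7,0,0,0,0],[0.5,8,7,0,0,0,0]]]' 25
python3 t.py .4892 .2259 .009 .2456
```

```text
time: 18.7
position: [0.492, 0.2078, 0.1524]
tool_rot: [-1.93, -2.477, 0.004]
ft_force: [0.5, -0.4, -2.4]
grip_width: 0.639
time: 19.0
position: [0.4988, 0.2134, 0.1532]
tool_rot: [1.927, 2.481, -0.005]
ft_force: [1.1, -0.6, -2.5]
grip_width: 0.643
d [ 14.8  -5.9 144.2] rz 0.004471628078383638 yaw now 0.25 z [-0.002 -0.003 -1.   ] q7 -0.15
19.0 [0.4988 0.2134 0.1532] [ 1.1 -0.6 -2.5] 0.643
```

```bash
python3 -m creep '[[[0.5,15,-6,20,0,0,0],[0.5,15,-6,50,0,0,0],[0.5,15,-6,50,0,0,0],[0.5,15,-6,50,0,0,0]]]' 25
python3 t.py .4892 .2259 .009 .2456
```

```text
time: 19.4
position: [0.4898, 0.2262, 0.1045]
tool_rot: [1.93, 2.479, -0.003]
ft_force: [0.6, 0.0, -0.7]
grip_width: 0.639
d [-0.1 -0.5 95.5] rz 0.002422228321614872 yaw now 0.248 z [-0.001 -0.001 -1.   ] q7 -0.17
19.4 [0.4898 0.2262 0.1045] [ 0.6  0.  -0.7] 0.639
```

```bash
python3 -m creep '[[[0.5,0,0,30,0,0,0],[0.5,0,0,60,0,0,0],[0.5,0,0,80,0,0,0],[0.5,0,0,88,0,0,0],[0.5,0,0,88,0,0,0]]]' 25
python3 -m creep '[[[0.5,0,0,3,0,0,0],[0.5,0,0,5,0,0,0],[0.5,0,0,7,0,0,0],[0.5,0,0,7,0,0,0]]]' 25
python3 t.py .4892 .2259 .009 .2456
```

```text
time: 19.9
position: [0.4901, 0.2279, 0.0169]
tool_rot: [1.927, 2.481, -0.0]
ft_force: [-0.1, -0.2, -1.5]
grip_width: 0.642
time: 20.3
position: [0.4896, 0.2288, 0.0099]
tool_rot: [-1.926, -2.482, -0.001]
ft_force: [0.3, 0.1, -1.0]
grip_width: 0.638
d [-2.7 -1.1  0.9] rz 0.005380113175577517 yaw now 0.251 z [ 0.  0. -1.] q7 -0.12
20.3 [0.4896 0.2288 0.0099] [ 0.3  0.1 -1. ] 0.638
```

```bash
python3 -m creep '[[[0.5,-2,-1,1,0,0,0],[0.5,-2,-1,1,0,0,0],[0.75,-2,-1,1,0,0,0],[0.95,-2,-1,1,0,0,0],[0.95,-2,-1,1,0,0,0]]]' 25
python3 -m creep '[[[0.95,0,0,0,0,0,0],[0.95,0,0,-30,0,0,0],[0.95,0,0,-80,0,0,0],[0.95,0,0,-120,0,0,0],[0.95,0,0,-150,0,0,0]]]' 25
python3 - <<'E'
from seg import *
im=ctrl.get_image('side')
for r in rects(im,'side',*GREEN,.012,150,(200,290,450,430)):print(*r)
for r in rects(im,'side',*GREY,.006,300,(240,280,330,315)):print(*r)
totool([.428,-.1126,.15],1.412)
E
```

```text
time: 20.8
position: [0.4891, 0.2263, 0.0087]
tool_rot: [1.926, 2.482, 0.0]
ft_force: [-0.3, -0.8, -1.1]
grip_width: 0.826
time: 21.3
position: [0.4899, 0.2267, 0.1617]
tool_rot: [1.926, 2.481, 0.005]
ft_force: [-0.5, 0.4, -1.2]
grip_width: 0.949
[ 442.  -393.7] 65 58 0.117 [310. 377.]
[ 562.4 -393.6] 66 57 0.25 [367. 371.]
[ 428.3 -113.6] 141 65 2.992 [289. 298.]
d [-314.  -146.8   13.7] rz -1.1615671705609807 yaw now 0.25 z [ 0.009  0.006 -1.   ] q7 -0.19
```

```bash
python3 -m creep '[[[1,-40,-5,0,0,0,-0.12],[1,-85,-20,0,0,0,-0.25],[1,-130,-40,0,0,0,-0.38],[1,-172,-62,0,0,0,-0.52],[1,-215,-88,0,0,0,-0.66]]]' 30
python3 t.py .428 -.113 .1 1.416
```

```text
time: 21.85
position: [0.4568, -0.0053, 0.1585]
tool_rot: [1.009, 2.975, 0.0]
ft_force: [1.1, -0.5, 1.2]
grip_width: 0.999
d [ -42.6 -103.    58.4] rz -0.4992928423894796 yaw now 0.917 z [ 0.  0. -1.] q7 0.84
21.85 [ 0.4568 -0.0053  0.1585] [ 1.1 -0.5  1.2] 0.999
```

```bash
python3 -m creep '[[[1,-18,-40,10,0,0,-0.12],[1,-35,-80,25,0,0,-0.25],[1,-42,-100,40,0,0,-0.38],[1,-42,-100,58,0,0,-0.5],[1,-42,-100,70,0,0,-0.5]]]' 30
python3 -m creep '[[[1,0,0,20,0,0,0],[1,0,0,30,0,0,0],[1,0,0,30,0,0,0]]]' 30
python3 t.py .428 -.113 .002 1.416
```

```text
time: 22.35
position: [0.4283, -0.1088, 0.0876]
tool_rot: [-0.253, -3.131, -0.001]
ft_force: [0.0, 0.0, 0.1]
grip_width: 1.002
time: 22.65
position: [0.428, -0.1077, 0.0573]
tool_rot: [-0.252, -3.128, 0.001]
ft_force: [0.1, -0.3, -0.4]
grip_width: 0.999
d [-1.  -5.2 55.3] rz -0.005897249396071169 yaw now 1.41 z [-0.003 -0.    -1.   ] q7 1.62
22.65 [ 0.428  -0.1077  0.0573] [ 0.1 -0.3 -0.4] 0.999
```

```bash
python3 -m creep '[[[1,-1,-5,25,0,0,0],[1,-1,-5,42,0,0,0],[1,-1,-5,50,0,0,0],[1,-1,-5,53,0,0,0],[1,-1,-5,53,0,0,0]]]' 25
python3 t.py .428 -.113 .002 1.416
python3 -m creep '[[[1,0,0,1,0,0,0],[0.55,0,0,1.5,0,0,0],[0.55,0,0,1.5,0,0,0],[0.55,0,0,1.5,0,0,0],[0.55,0,0,1.5,0,0,0]]]' 25
python3 -m creep '[[[0.55,0,0,0,0,0,0],[0.55,0,0,0,0,0,0]]]' 25
python3 -m creep '[[[0.55,0,0,-20,0,0,0],[0.55,0,0,-60,0,0,0],[0.55,0,0,-105,0,0,0],[0.55,0,0,-145,0,0,0],[0.55,0,0,-160,0,0,0]]]' 25
python3 t.py .4797 .2637 .15 .2456
python3 -c "
from h import *
snap('side','sh.png',(230,140,390,340),3)"
```

```text
time: 23.15
position: [0.4297, -0.1132, 0.006]
tool_rot: [0.251, 3.131, 0.0]
ft_force: [0.1, 0.0, -0.0]
grip_width: 1.003
d [ 1.7 -0.1  4. ] rz -0.005079082986464867 yaw now 1.411 z [ 0.  0. -1.] q7 1.73
23.15 [ 0.4297 -0.1132  0.006 ] [ 0.1  0.  -0. ] 1.003
time: 23.65
position: [0.4294, -0.1133, 0.0043]
tool_rot: [0.251, 3.131, 0.0]
ft_force: [0.1, -0.3, -0.2]
grip_width: 0.724
time: 23.85
position: [0.4294, -0.1132, 0.0042]
tool_rot: [0.251, 3.131, 0.001]
ft_force: [0.1, 1.4, 2.1]
grip_width: 0.683
time: 24.35
position: [0.4313, -0.1138, 0.168]
tool_rot: [0.251, 3.125, 0.002]
ft_force: [0.3, -0.0, -1.4]
grip_width: 0.683
d [ 12.6 380.4  18.6] rz 1.164959579093538 yaw now 1.411 z [ 0.006  0.001 -1.   ] q7 1.52
24.35 [ 0.4313 -0.1138  0.168 ] [ 0.3 -0.  -1.4] 0.683
```

View pics/sh.png

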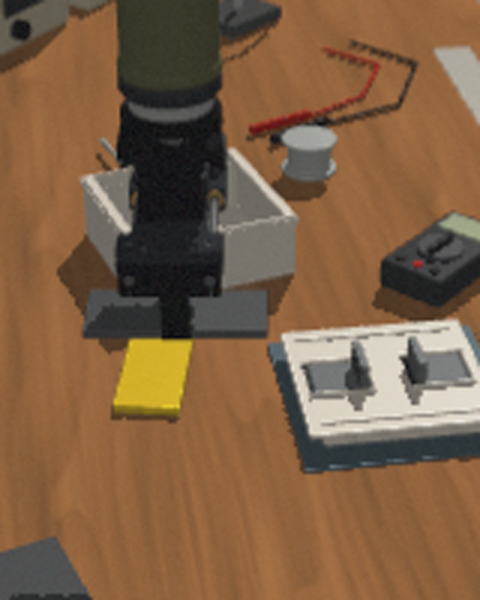

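The sheet is held level at its middle, at (175,315) in the crop. I carry it to the box.

```bash
python3 -m creep '[[[0.55,-5,38,0,0,0,0.1],[0.55,-10,80,0,0,0,0.2],[0.55,-12,122,0,0,0,0.33],[0.55,-12,165,0,0,0,0.46],[0.55,-10,208,0,0,0,0.59]]]' 25
python3 t.py .4797 .2637 .15 .2456
```

```text
time: 24.9
position: [0.4719, 0.0917, 0.1628]
tool_rot: [-1.159, -2.919, 0.002]
ft_force: [1.0, -0.7, -0.2]
grip_width: 0.681
d [112.3 130.5  12.7] rz 0.5693468650082005 yaw now 0.815 z [-0.001 -0.001 -1.   ] q7 0.57
24.9 [0.4719 0.0917 0.1628] [ 1.  -0.7 -0.2] 0.681
```

```bash
python3 -c "
from seg import *
im=ctrl.get_image('top')
cv2.imwrite('pics/bx.png',cv2.resize(im[205:305,180:280],None,fx=5,fy=5,interpolation=cv2.INTER_CUBIC)[:,:,::-1])"
```

```text
(no output)
```

View pics/bx.png

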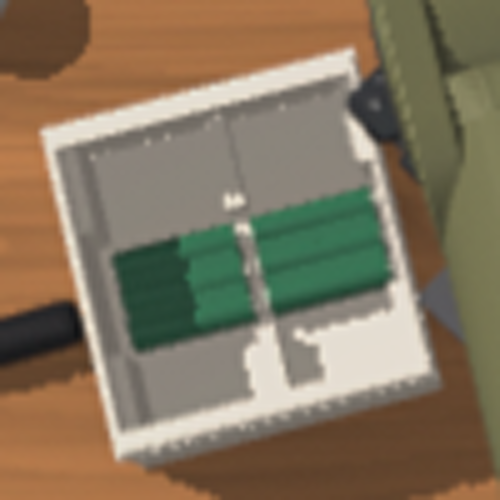

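Both packs lie flat, end to end: left (185,295), right (320,250) in the crop.

```bash
python3 -m creep '[[[0.55,25,30,0,0,0,0.12],[0.55,50,60,0,0,0,0.24],[0.55,80,92,0,0,0,0.36],[0.55,107,122,0,0,0,0.48],[0.55,112,130,0,0,0,0.569]]]' 25
python3 -m creep '[[[0.55,0,0,10,0,0,0],[0.55,0,0,20,0,0,0],[0.55,0,0,20,0,0,0]]]' 25
python3 t.py .4797 .2637 .08 .2456
```

```text
time: 25.45
position: [0.4769, 0.2673, 0.1624]
tool_rot: [-1.919, -2.485, 0.001]
ft_force: [-0.8, 0.1, -0.5]
grip_width: 0.682
time: 25.75
position: [0.4777, 0.259, 0.1413]
tool_rot: [-1.925, -2.481, 0.008]
ft_force: [-0.6, 0.0, -0.6]
grip_width: 0.681
d [ 4.2  3.3 61.3] rz 0.00539333307535772 yaw now 0.251 z [-0.004 -0.003 -1.   ] q7 -0.25
25.75 [0.4777 0.259  0.1413] [-0.6  0.  -0.6] 0.681
```

```bash
python3 -m creep '[[[0.55,4,3,20,0,0,0.005],[0.55,4,3,40,0,0,0.005],[0.55,4,3,58,0,0,0.005],[0.55,4,3,61,0,0,0.005],[0.55,4,3,61,0,0,0.005]]]' 25
python3 t.py .4797 .2637 .029 .2456
```

```text
time: 26.25
position: [0.4807, 0.2652, 0.0828]
tool_rot: [-1.932, -2.477, 0.002]
ft_force: [0.7, -0.6, -0.9]
grip_width: 0.684
d [-1.2 -1.3 53.8] rz 0.00029726634597149193 yaw now 0.246 z [-0.001 -0.001 -1.   ] q7 -0.23
26.25 [0.4807 0.2652 0.0828] [ 0.7 -0.6 -0.9] 0.684
```

```bash
python3 -m creep '[[[0.55,-1,-1,15,0,0,0],[0.55,-1,-1,28,0,0,0],[0.55,-1,-1,38,0,0,0],[0.55,-1,-1,46,0,0,0],[0.55,-1,-1,48,0,0,0]]]' 25
python3 -m creep '[[[0.55,0,0,2,0,0,0],[0.55,0,0,4,0,0,0],[0.55,0,0,4,0,0,0]]]' 25
python3 t.py .4797 .2637 .0285 .2456
```

```text
time: 26.75
position: [0.4796, 0.265, 0.0342]
tool_rot: [-1.931, -2.478, 0.002]
ft_force: [-0.0, -0.1, 0.4]
grip_width: 0.684
time: 27.05
position: [0.4802, 0.2654, 0.0312]
tool_rot: [1.931, 2.478, 0.001]
ft_force: [-0.3, -0.3, -0.6]
grip_width: 0.679
d [-1.5 -0.9  2.7] rz 0.0013263874678217658 yaw now 0.247 z [ 0.  0. -1.] q7 -0.21
27.05 [0.4802 0.2654 0.0312] [-0.3 -0.3 -0.6] 0.679
```

```bash
python3 -m creep '[[[0.55,0,0,1,0,0,0],[0.55,0,0,2,0,0,0],[0.55,0,0,3.5,0,0,0],[0.55,0,0,3.5,0,0,0]]]' 25
python3 -m creep '[[[0.8,0,0,0,0,0,0],[1,0,0,0,0,0,0],[1,0,0,0,0,0,0],[1,0,0,0,0,0,0]]]' 25
python3 -m creep '[[[1,0,0,-30,0,0,0],[1,0,0,-80,0,0,0],[1,0,0,-120,0,0,0],[1,0,0,-140,0,0,0],[1,0,0,-140,0,0,0]]]' 25
python3 -c "
from seg import *
im=ctrl.get_image('side')
for r in rects(im,'side',*GREEN,.012,150,(200,290,450,430)):print(*r)
totool([.4415,-.3930,.15],1.69)"
```

```text
time: 27.45
position: [0.48, 0.2653, 0.0275]
tool_rot: [-1.931, -2.478, 0.0]
ft_force: [0.4, 0.6, -1.2]
grip_width: 0.678
time: 27.85
position: [0.4802, 0.2654, 0.0278]
tool_rot: [1.931, 2.478, 0.001]
ft_force: [0.9, -1.0, 0.3]
grip_width: 0.945
time: 28.35
position: [0.4823, 0.2666, 0.1716]
tool_rot: [1.93, 2.477, 0.012]
ft_force: [0.6, 0.6, 0.1]
grip_width: 0.999
[ 442.  -393.6] 65 58 0.117 [311. 377.]
[ 562.4 -393.6] 66 57 0.25 [367. 371.]
d [-629.3 -199.4   17.5] rz -1.4430678597618 yaw now 0.247 z [ 0.003  0.002 -1.   ] q7 -0.26
```

```bash
python3 -m creep '[[[1,-42,-5,0,0,0,0.12],[1,-85,-10,0,0,0,0.24],[1,-130,-15,0,0,0,0.36],[1,-175,-20,0,0,0,0.48],[1,-220,-25,0,0,0,0.6]]]' 25
python3 t.py .4415 -.393 .15 -1.45
```

```text
time: 28.9
position: [0.5084, 0.044, 0.1658]
tool_rot: [-2.58, -1.79, 0.004]
ft_force: [1.1, 0.1, -0.2]
grip_width: 1.005
d [-432.8   90.3   16.3] rz 1.0922758215227193 yaw now -0.358 z [-0.003 -0.001 -1.   ] q7 -0.46
28.9 [0.5084 0.044  0.1658] [ 1.1  0.1 -0.2] 1.005
```

```bash
python3 -m creep '[[[1,-42,9,0,0,0,0.12],[1,-85,18,0,0,0,0.24],[1,-130,27,0,0,0,0.37],[1,-175,37,0,0,0,0.5],[1,-215,45,0,0,0,0.62]]]' 25
python3 t.py .4415 -.393 .12 -1.45
```

```text
time: 29.4
position: [0.4757, -0.1734, 0.166]
tool_rot: [-3.004, -0.916, 0.003]
ft_force: [1.8, 0.4, -0.0]
grip_width: 1.002
d [-150.8  163.2   46.1] rz 0.4707640587584585 yaw now -0.979 z [-0.002  0.    -1.   ] q7 -0.64
29.4 [ 0.4757 -0.1734  0.166 ] [ 1.8  0.4 -0. ] 1.002
```

```bash
python3 -m creep '[[[1,-30,33,0,0,0,0.12],[1,-60,65,10,0,0,0.24],[1,-90,98,20,0,0,0.36],[1,-120,130,40,0,0,0.471],[1,-145,157,46,0,0,0.471]]]' 25
python3 -m creep '[[[1,0,0,20,0,0,0],[1,0,0,50,0,0,0],[1,0,0,50,0,0,0]]]' 25
python3 t.py .4415 -.393 .0045 -1.45
```

```text
time: 29.9
position: [0.4433, -0.3838, 0.118]
tool_rot: [-3.134, -0.193, 0.008]
ft_force: [-0.0, -0.9, 0.6]
grip_width: 0.997
time: 30.2
position: [0.4423, -0.3803, 0.0663]
tool_rot: [-3.13, -0.197, 0.014]
ft_force: [-0.1, 0.5, -0.1]
grip_width: 1.0
d [-1.8 12.8 61.8] rz 0.004623185096152227 yaw now -1.445 z [-0.009  0.005 -1.   ] q7 -0.48
30.2 [ 0.4423 -0.3803  0.0663] [-0.1  0.5 -0.1] 1.0
```

```bash
python3 -m creep '[[[1,0,12,15,0,0,0],[1,0,12,30,0,0,0],[1,0,12,30,0,0,0],[1,0,12,30,0,0,0]]]' 25
python3 -c "
from seg import *
im=ctrl.get_image('side')
for r in rects(im,'side',*GREEN,.012,150,(200,290,450,430)):print(*r)"
python3 t.py .4415 -.393 .0045 -1.45
```

```text
time: 30.6
position: [0.4474, -0.394, 0.0415]
tool_rot: [-3.134, -0.199, 0.001]
ft_force: [-0.3, 0.1, -0.1]
grip_width: 1.001
[ 429.9 -395.3] 58 40 1.688 [304. 379.]
[ 562.4 -393.6] 66 57 0.25 [367. 371.]
d [-6.1 -2.1 37.5] rz 0.006389648783939883 yaw now -1.444 z [ 0.  0. -1.] q7 -0.44
30.65 [ 0.4478 -0.3943  0.042 ] [-0.5 -0.   0.2] 1.0
```

```bash
python3 -m creep '[[[1,-6,-2,15,0,0,0],[1,-6,-2,28,0,0,0],[1,-6,-2,35,0,0,0],[1,-6,-2,37,0,0,0],[1,-6,-2,37,0,0,0]]]' 25
python3 -m creep '[[[0.55,0,0,0,0,0,0],[0.55,0,0,0,0,0,0],[0.55,0,0,0,0,0,0],[0.5,0,0,0,0,0,0],[0.5,0,0,0,0,0,0]]]' 25
python3 -m creep '[[[0.5,0,0,0,0,0,0],[0.5,0,0,-40,0,0,0],[0.5,0,0,-90,0,0,0],[0.5,0,0,-130,0,0,0],[0.5,0,0,-160,0,0,0]]]' 25
python3 t.py .4702 .3015 .17 .2456
```

```text
time: 31.15
position: [0.4411, -0.3933, 0.004]
tool_rot: [-3.135, -0.199, 0.001]
ft_force: [0.7, 0.3, 0.3]
grip_width: 0.999
time: 31.65
position: [0.4414, -0.3932, 0.0047]
tool_rot: [-3.135, -0.199, -0.0]
ft_force: [0.4, 0.5, 0.6]
grip_width: 0.639
time: 32.15
position: [0.4416, -0.3943, 0.1672]
tool_rot: [3.134, 0.198, 0.003]
ft_force: [0.7, -0.3, -1.4]
grip_width: 0.638
d [ 116.  -686.6   -3.7] rz 1.4513405176335716 yaw now -1.445 z [ 0.002 -0.001 -1.   ] q7 -0.53
32.15 [ 0.4416 -0.3943  0.1672] [ 0.7 -0.3 -1.4] 0.638
```

```bash
python3 -m creep '[[[0.5,20,-40,0,0,0,-0.1],[0.5,42,-84,0,0,0,-0.2],[0.5,60,-128,0,0,0,-0.32],[0.5,78,-172,0,0,0,-0.44],[0.5,92,-218,0,0,0,-0.56]]]' 25
python3 t.py .4702 .3015 .17 .2456
```

```text
time: 32.65
position: [0.5054, -0.1638, 0.1646]
tool_rot: [2.955, 1.065, 0.001]
ft_force: [1.5, 0.5, -1.4]
grip_width: 0.642
d [ 269.6 -380.8   -5.5] rz -1.124899765249979 yaw now -0.879 z [ 0.001 -0.    -1.   ] q7 -0.53
32.65 [ 0.5054 -0.1638  0.1646] [ 1.5  0.5 -1.4] 0.642
```

```bash
python3 -m creep '[[[0.5,26,-36,0,0,0,-0.11],[0.5,52,-72,0,0,0,-0.22],[0.5,78,-110,0,0,0,-0.34],[0.5,104,-147,0,0,0,-0.47],[0.5,130,-184,0,0,0,-0.6]]]' 25
python3 t.py .4702 .3015 .17 .2456
```

```text
time: 33.15
position: [0.4883, 0.0607, 0.1646]
tool_rot: [-2.509, -1.891, -0.001]
ft_force: [1.0, 0.7, -1.5]
grip_width: 0.639
d [226.5 -83.7  -5.3] rz -0.5246554614883916 yaw now -0.279 z [ 0.     0.001 -1.   ] q7 -0.45
33.15 [0.4883 0.0607 0.1646] [ 1.   0.7 -1.5] 0.639
```

```bash
python3 -m creep '[[[0.5,40,-15,0,0,0,-0.11],[0.5,85,-31,0,0,0,-0.22],[0.5,130,-48,0,0,0,-0.33],[0.5,175,-65,0,0,0,-0.44],[0.5,215,-80,0,0,0,-0.525]]]' 25
python3 -m creep '[[[0.5,0,0,10,0,0,0],[0.5,0,0,20,0,0,0],[0.5,0,0,20,0,0,0]]]' 25
python3 t.py .4702 .3015 .08 .2456
```

```text
time: 33.65
position: [0.4715, 0.2903, 0.1643]
tool_rot: [-1.932, -2.477, -0.0]
ft_force: [0.9, 0.6, -1.0]
grip_width: 0.641
time: 33.95
position: [0.4717, 0.2854, 0.1424]
tool_rot: [-1.941, -2.47, 0.007]
ft_force: [-0.2, -0.0, -1.6]
grip_width: 0.642
d [16.1  2.6 62.4] rz -0.007095455790864458 yaw now 0.239 z [-0.003 -0.003 -1.   ] q7 -0.3
33.95 [0.4717 0.2854 0.1424] [-0.2 -0.  -1.6] 0.642
```

```bash
python3 -m creep '[[[0.5,16,2,20,0,0,-0.007],[0.5,16,2,40,0,0,-0.007],[0.5,16,2,58,0,0,-0.007],[0.5,16,2,62,0,0,-0.007],[0.5,16,2,62,0,0,-0.007]]]' 25
python3 t.py .4702 .3015 .0365 .2456
```

```text
time: 34.45
position: [0.4708, 0.3022, 0.0824]
tool_rot: [1.933, 2.477, -0.002]
ft_force: [-0.2, 0.3, -0.8]
grip_width: 0.643
d [-0.5 -0.7 45.9] rz -0.00029359131082462575 yaw now 0.245 z [-0.001 -0.001 -1.   ] q7 -0.29
34.45 [0.4708 0.3022 0.0824] [-0.2  0.3 -0.8] 0.643
```

```bash
python3 -m creep '[[[0.5,0,0,15,0,0,0],[0.5,0,0,28,0,0,0],[0.5,0,0,36,0,0,0],[0.5,0,0,41,0,0,0],[0.5,0,0,41,0,0,0]]]' 25
python3 -m creep '[[[0.5,0,0,1,0,0,0],[0.5,0,0,3,0,0,0],[0.5,0,0,5,0,0,0],[0.5,0,0,5,0,0,0]]]' 25
python3 t.py .4702 .3015 .0357 .2456
```

```text
time: 34.95
position: [0.47, 0.3035, 0.0406]
tool_rot: [-1.93, -2.479, 0.003]
ft_force: [0.1, -0.3, -1.9]
grip_width: 0.639
time: 35.35
position: [0.4704, 0.3039, 0.0365]
tool_rot: [-1.93, -2.479, 0.0]
ft_force: [0.2, -0.2, -0.9]
grip_width: 0.642
d [-2.3 -0.8  0.8] rz 0.0023742951086156427 yaw now 0.248 z [-0.  0. -1.] q7 -0.27
35.35 [0.4704 0.3039 0.0365] [ 0.2 -0.2 -0.9] 0.642
```

Lower the last millimetre, release, rise and check.

```bash
python3 -m creep '[[[0.5,-2,-1,1,0,0,0],[0.5,-2,-1,1,0,0,0],[0.75,-2,-1,1,0,0,0],[0.95,-2,-1,1,0,0,0],[0.95,-2,-1,1,0,0,0]]]' 25
python3 -m creep '[[[0.95,0,0,0,0,0,0],[0.95,0,0,-30,0,0,0],[0.95,0,0,-70,0,0,0],[0.95,0,0,-110,0,0,0],[0.95,0,0,-140,0,0,0]]]' 25
python3 -c "
from seg import *
im=ctrl.get_image('side')
for r in rects(im,'side',*GREEN,.012,150,(200,290,450,430)):print(*r)
totool([.5620,-.3930,.15],-1.316)"
```

```text
time: 35.85
position: [0.4703, 0.3019, 0.0359]
tool_rot: [1.93, 2.479, 0.001]
ft_force: [-0.2, 0.1, -0.3]
grip_width: 0.831
time: 36.35
position: [0.4707, 0.3021, 0.1784]
tool_rot: [1.93, 2.478, 0.004]
ft_force: [0.0, -0.2, -0.1]
grip_width: 0.951
[ 562.4 -393.6] 66 57 0.25 [367. 371.]
d [-697.3  -84.7   29.2] rz 1.5635749441636702 yaw now 0.248 z [ 0.008  0.007 -1.   ] q7 -0.32
```

```bash
python3 -m creep '[[[1,-40,-3,0,0,0,0.1],[1,-85,-8,0,0,0,0.2],[1,-130,-12,0,0,0,0.31],[1,-175,-17,0,0,0,0.42],[1,-220,-22,0,0,0,0.53]]]' 25
python3 t.py .562 -.393 .15 -1.316
```

```text
time: 36.9
position: [0.5027, 0.0813, 0.1756]
tool_rot: [-2.516, -1.882, -0.001]
ft_force: [1.8, -0.9, 0.2]
grip_width: 0.999
d [-438.3  190.9   25.4] rz 1.0296076881212832 yaw now -0.286 z [ 0.     0.001 -1.   ] q7 -0.47
36.9 [0.5027 0.0813 0.1756] [ 1.8 -0.9  0.2] 0.999
```

```bash
python3 -m creep '[[[1,-40,17,0,0,0,0.11],[1,-80,35,0,0,0,0.22],[1,-120,52,0,0,0,0.33],[1,-160,70,0,0,0,0.44],[1,-200,87,0,0,0,0.55]]]' 25
python3 t.py .562 -.393 .15 -1.316
```

```text
time: 37.4
position: [0.5307, -0.1349, 0.1757]
tool_rot: [-2.932, -1.128, -0.002]
ft_force: [0.6, -0.4, -0.5]
grip_width: 0.996
d [-149.8  212.6   25.6] rz 0.4796750171425379 yaw now -0.836 z [ 0.001  0.001 -1.   ] q7 -0.53
37.4 [ 0.5307 -0.1349  0.1757] [ 0.6 -0.4 -0.5] 0.996
```

```bash
python3 -c "
from seg import *
im=ctrl.get_image('top')
cv2.imwrite('pics/bx2.png',cv2.resize(im[205:305,180:280],None,fx=5,fy=5,interpolation=cv2.INTER_CUBIC)[:,:,::-1])"
```

```text
(no output)
```

View pics/bx2.png

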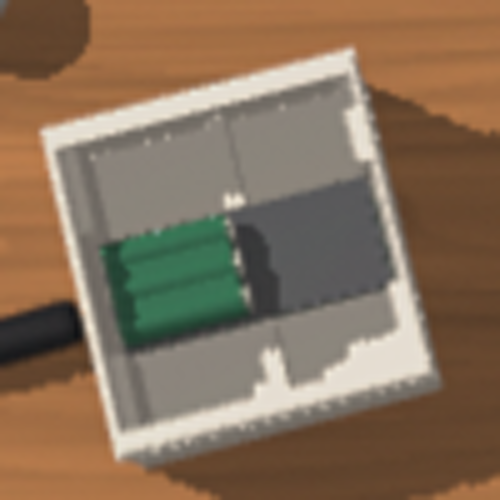

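The sheet lies flat in the lane and the third pack lies flat on it at (180,280). Next is the last pack.

```bash
python3 -m creep '[[[1,-28,38,0,0,0,0.11],[1,-56,78,0,0,0,0.22],[1,-84,118,10,0,0,0.33],[1,-112,158,20,0,0,0.44],[1,-140,198,30,0,0,0.48]]]' 25
python3 -m creep '[[[1,0,0,30,0,0,0],[1,0,0,60,0,0,0],[1,0,0,60,0,0,0],[1,0,0,60,0,0,0]]]' 25
python3 t.py .562 -.393 .0045 -1.316
```

```text
time: 37.95
position: [0.561, -0.3751, 0.1448]
tool_rot: [-3.115, -0.403, -0.0]
ft_force: [0.2, -0.9, 1.3]
grip_width: 0.999
time: 38.35
position: [0.5604, -0.3734, 0.0855]
tool_rot: [-3.115, -0.406, 0.001]
ft_force: [0.6, -0.4, 0.7]
grip_width: 0.999
d [-3.5 19.4 81. ] rz 0.004569136551335173 yaw now -1.311 z [-0.001  0.001 -1.   ] q7 -0.44
38.35 [ 0.5604 -0.3734  0.0855] [ 0.6 -0.4  0.7] 0.999
```

```bash
python3 -m creep '[[[1,-4,19,15,0,0,0],[1,-4,19,35,0,0,0],[1,-4,19,48,0,0,0],[1,-4,19,48,0,0,0],[1,-4,19,48,0,0,0]]]' 25
python3 -c "
from seg import *
im=ctrl.get_image('side')
for r in rects(im,'side',*GREEN,.012,150,(200,290,450,430)):print(*r)"
python3 t.py .562 -.393 .0045 -1.316
```

```text
time: 38.85
position: [0.5623, -0.3929, 0.0387]
tool_rot: [3.115, 0.407, 0.002]
ft_force: [-0.3, -0.1, 0.3]
grip_width: 1.005
[ 555.8 -395.4] 57 50 1.827 [362. 371.]
d [-0.4 -0.3 34.6] rz 0.004846999516092909 yaw now -1.311 z [ 0.002 -0.001 -1.   ] q7 -0.39
38.9 [ 0.5624 -0.3932  0.0391] [-0.8 -0.8 -0. ] 0.998
```

```bash
python3 -m creep '[[[1,0,0,15,0,0,0],[1,0,0,28,0,0,0],[1,0,0,34,0,0,0],[0.55,0,0,34,0,0,0],[0.5,0,0,34,0,0,0]]]' 25
python3 -m creep '[[[0.5,0,0,0,0,0,0],[0.5,0,0,0,0,0,0],[0.5,0,0,0,0,0,0],[0.5,0,0,0,0,0,0]]]' 25
python3 -m creep '[[[0.5,0,0,-40,0,0,0],[0.5,0,0,-90,0,0,0],[0.5,0,0,-130,0,0,0],[0.5,0,0,-160,0,0,0],[0.5,0,0,-160,0,0,0]]]' 25
python3 t.py .4892 .2259 .17 .2456
```

```text
time: 39.4
position: [0.5612, -0.3933, 0.0033]
tool_rot: [-3.115, -0.405, 0.001]
ft_force: [-1.0, -0.2, 0.8]
grip_width: 0.895
time: 39.8
position: [0.5616, -0.3932, 0.004]
tool_rot: [-3.115, -0.405, -0.001]
ft_force: [-0.8, 0.5, 1.7]
grip_width: 0.64
time: 40.3
position: [0.5632, -0.3956, 0.169]
tool_rot: [3.11, 0.404, 0.011]
ft_force: [-0.2, -0.2, -1.7]
grip_width: 0.639
d [  87.3 -619.7   -4.4] rz -1.5578951452098204 yaw now -1.312 z [ 0.007 -0.005 -1.   ] q7 -0.45
40.3 [ 0.5632 -0.3956  0.169 ] [-0.2 -0.2 -1.7] 0.639
```

```bash
python3 -m creep '[[[0.5,6,-40,0,0,0,-0.1],[0.5,12,-83,0,0,0,-0.21],[0.5,19,-127,0,0,0,-0.32],[0.5,25,-171,0,0,0,-0.43],[0.5,32,-215,0,0,0,-0.54]]]' 25
python3 t.py .4892 .2259 .17 .2456
```

```text
time: 40.8
position: [0.536, -0.1751, 0.1621]
tool_rot: [-2.89, -1.228, 0.002]
ft_force: [1.8, -0.3, -1.3]
grip_width: 0.644
d [ 256.1 -312.1   -7.6] rz -1.0130152133572512 yaw now -0.767 z [-0.002  0.001 -1.   ] q7 -0.35
40.8 [ 0.536  -0.1751  0.1621] [ 1.8 -0.3 -1.3] 0.644
```

```bash
python3 -m creep '[[[0.5,27,-33,0,0,0,-0.11],[0.5,55,-67,0,0,0,-0.22],[0.5,83,-101,0,0,0,-0.33],[0.5,111,-135,0,0,0,-0.44],[0.5,139,-169,0,0,0,-0.55]]]' 25
python3 t.py .4892 .2259 .17 .2456
```

```text
time: 41.3
position: [0.5119, 0.042, 0.1625]
tool_rot: [-2.449, -1.967, 0.001]
ft_force: [0.9, 0.3, -1.6]
grip_width: 0.638
d [174.7 -61.8  -7.4] rz -0.46295216266667705 yaw now -0.217 z [-0.001  0.    -1.   ] q7 -0.31
41.3 [0.5119 0.042  0.1625] [ 0.9  0.3 -1.6] 0.638
```

```bash
python3 -m creep '[[[0.5,38,-13,0,0,0,-0.11],[0.5,76,-26,0,0,0,-0.22],[0.5,114,-40,0,0,0,-0.33],[0.5,150,-53,0,0,0,-0.44],[0.5,170,-60,0,0,0,-0.463]]]' 25
python3 -m creep '[[[0.5,0,0,10,0,0,0],[0.5,0,0,20,0,0,0],[0.5,0,0,20,0,0,0]]]' 25
python3 t.py .4892 .2259 .08 .2456
```

```text
time: 41.8
position: [0.4901, 0.2229, 0.1622]
tool_rot: [-1.93, -2.477, 0.002]
ft_force: [-0.6, -0.1, -1.3]
grip_width: 0.642
time: 42.1
position: [0.4912, 0.2163, 0.1412]
tool_rot: [-1.943, -2.468, 0.007]
ft_force: [-0.1, 0.5, -2.6]
grip_width: 0.643
d [ 9.9  0.5 61.2] rz -0.0086027498859087 yaw now 0.237 z [-0.003 -0.003 -1.   ] q7 -0.17
42.1 [0.4912 0.2163 0.1412] [-0.1  0.5 -2.6] 0.643
```

```bash
python3 -m creep '[[[0.5,10,0,20,0,0,-0.008],[0.5,10,0,40,0,0,-0.008],[0.5,10,0,58,0,0,-0.008],[0.5,10,0,61,0,0,-0.008],[0.5,10,0,61,0,0,-0.008]]]' 25
python3 t.py .4892 .2259 .0355 .2456
```

```text
time: 42.6
position: [0.4899, 0.2274, 0.0824]
tool_rot: [-1.932, -2.477, 0.002]
ft_force: [0.4, 0.1, -1.2]
grip_width: 0.639
d [-1.3 -1.  46.9] rz 0.0006924050421530659 yaw now 0.246 z [-0.001 -0.001 -1.   ] q7 -0.15
42.6 [0.4899 0.2274 0.0824] [ 0.4  0.1 -1.2] 0.639
```

```bash
python3 -m creep '[[[0.5,-2,-1,15,0,0,0],[0.5,-2,-1,28,0,0,0],[0.5,-2,-1,36,0,0,0],[0.5,-2,-1,41,0,0,0],[0.5,-2,-1,41,0,0,0]]]' 25
python3 -m creep '[[[0.5,-1,0,1,0,0,0],[0.5,-1,0,3,0,0,0],[0.5,-1,0,5,0,0,0],[0.5,-1,0,5,0,0,0]]]' 25
python3 t.py .4892 .2259 .0352 .2456
```

```text
time: 43.1
position: [0.4889, 0.2266, 0.0411]
tool_rot: [-1.928, -2.48, 0.002]
ft_force: [-0.7, -0.0, -1.2]
grip_width: 0.639
time: 43.5
position: [0.4894, 0.2258, 0.0365]
tool_rot: [-1.928, -2.48, 0.0]
ft_force: [-1.8, -0.2, -1.7]
grip_width: 0.635
d [ 0.1 -0.1  1.3] rz 0.003336954542210613 yaw now 0.249 z [-0. -0. -1.] q7 -0.12
43.5 [0.4894 0.2258 0.0365] [-1.8 -0.2 -1.7] 0.635
```

```bash
python3 -m creep '[[[0.5,0,0,1.5,0,0,0],[0.5,0,0,1.5,0,0,0],[0.75,0,0,1.5,0,0,0],[0.95,0,0,1.5,0,0,0],[0.95,0,0,1.5,0,0,0]]]' 25
python3 -m creep '[[[0.95,0,0,0,0,0,0],[0.95,0,0,-30,0,0,0],[0.95,0,0,-70,0,0,0],[0.95,0,0,-110,0,0,0],[0.95,0,0,-140,0,0,0]]]' 25
python3 t.py .63 -.0083 .17 0
```

```text
time: 44.0
position: [0.4898, 0.2259, 0.0354]
tool_rot: [1.928, 2.48, 0.001]
ft_force: [-0.3, -0.2, -0.4]
grip_width: 0.829
time: 44.5
position: [0.4902, 0.226, 0.1779]
tool_rot: [1.928, 2.479, 0.004]
ft_force: [0.6, 0.9, 0.7]
grip_width: 0.948
d [-261.5   77.8    7.8] rz 0.24860372690577748 yaw now 0.249 z [ 0.002  0.002 -1.   ] q7 -0.19
44.5 [0.4902 0.226  0.1779] [0.6 0.9 0.7] 0.948
```

```bash
python3 -m creep '[[[1,-40,12,0,0,0,0.05],[1,-85,25,0,0,0,0.1],[1,-130,39,0,0,0,0.15],[1,-175,52,0,0,0,0.2],[1,-218,65,0,0,0,0.249]]]' 25
python3 -m creep '[[[1,-30,0,0,0,0,0],[1,-30,0,0,0,0,0],[1,-30,0,0,0,0,0]]]' 25
python3 - <<'E'
from ov import *
totool([.63,-.0083,.08],0)
a=snap('top','x.png',(180,160,400,310),3)
cv2.imwrite('pics/bx3.png',a[:,:,::-1])
E
```

```text
time: 45.0
position: [0.607, 0.0288, 0.1755]
tool_rot: [2.224, 2.219, 0.001]
ft_force: [-0.2, 0.7, -0.4]
grip_width: 1.003
time: 45.3
position: [0.6061, -0.0001, 0.175]
tool_rot: [-2.223, -2.219, -0.0]
ft_force: [-0.9, 0.5, 0.0]
grip_width: 0.998
d [-8.2 23.9 95. ] rz -0.0020403881984898398 yaw now -0.002 z [-0.  0. -1.] q7 0.09
```

View pics/bx3.png

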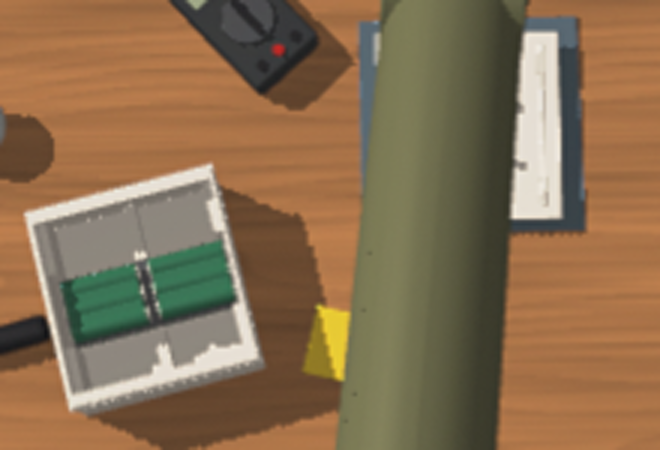

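All four packs are in: two show on the sheet at (105,300) and (190,278). I regrasp the cap at the pose where I released it.

```bash
python3 -m creep '[[[1,-4,12,20,0,0,0],[1,-8,24,50,0,0,0],[1,-8,24,80,0,0,0],[1,-8,24,95,0,0,0],[1,-8,24,95,0,0,0]]]' 30
python3 t.py .63 -.0083 .031 0
```

```text
time: 45.85
position: [0.6282, -0.0055, 0.0777]
tool_rot: [-2.216, -2.221, 0.005]
ft_force: [-0.5, 0.5, 0.4]
grip_width: 1.001
d [-2.8  2.  46.7] rz 0.002302582462008651 yaw now 0.002 z [-0.005  0.    -1.   ] q7 0.17
45.85 [ 0.6282 -0.0055  0.0777] [-0.5  0.5  0.4] 1.001
```

```bash
python3 -m creep '[[[1,-3,2,20,0,0,0],[1,-3,2,36,0,0,0],[1,-3,2,44,0,0,0],[1,-3,2,46,0,0,0],[1,-3,2,46,0,0,0]]]' 30
python3 -m creep '[[[1,0,0,0,0,0,0],[1,0,0,0,0,0,0]]]' 30
python3 t.py .63 -.0083 .0305 0
```

```text
time: 46.35
position: [0.6323, -0.0102, 0.0344]
tool_rot: [-2.221, -2.222, -0.001]
ft_force: [-0.6, 0.1, 0.3]
grip_width: 1.001
time: 46.55
position: [0.6328, -0.0104, 0.035]
tool_rot: [2.221, 2.221, 0.002]
ft_force: [-0.9, -1.3, 0.4]
grip_width: 1.0
d [ 2.1 -2.8  4.5] rz -0.0001124468326789696 yaw now -0.0 z [ 0.001  0.    -1.   ] q7 0.2
46.55 [ 0.6328 -0.0104  0.035 ] [-0.9 -1.3  0.4] 1.0
```

```bash
python3 -m creep '[[[1,2,-3,2,0,0,0],[1,2,-3,4,0,0,0],[1,2,-3,4,0,0,0],[0.4,2,-3,4,0,0,0],[0.4,2,-3,4,0,0,0]]]' 30
python3 -m creep '[[[0.3,0,0,0,0,0,0],[0.3,0,0,0,0,0,0],[0.3,0,0,0,0,0,0],[0.3,0,0,0,0,0,0],[0.3,0,0,0,0,0,0]]]' 30
python3 -m creep '[[[0.3,0,0,0,0,0,0],[0.3,0,0,0,0,0,0],[0.3,0,0,0,0,0,0]]]' 30
```

```text
time: 47.05
position: [0.6293, -0.0085, 0.0301]
tool_rot: [2.222, 2.221, 0.0]
ft_force: [-0.5, 1.1, -0.1]
grip_width: 0.893
time: 47.55
position: [0.6294, -0.0084, 0.0305]
tool_rot: [2.221, 2.221, 0.001]
ft_force: [0.5, -1.2, -1.5]
grip_width: 0.461
time: 47.85
position: [0.6294, -0.0084, 0.0305]
tool_rot: [2.221, 2.221, 0.001]
ft_force: [-0.2, 0.4, 3.0]
grip_width: 0.466
```

```bash
python3 -m creep '[[[0.3,0,0,-20,0,0,0],[0.3,0,0,-60,0,0,0],[0.3,0,0,-105,0,0,0],[0.3,0,0,-145,0,0,0],[0.3,0,0,-160,0,0,0]]]' 30
python3 -m creep '[[[0.3,0,0,0,0,0,0],[0.3,0,0,0,0,0,0]]]' 30
python3 t.py .4765 .2726 .19 .248
```

```text
time: 48.35
position: [0.6309, -0.0088, 0.1939]
tool_rot: [2.219, 2.218, 0.007]
ft_force: [1.1, 0.1, -2.5]
grip_width: 0.465
time: 48.55
position: [0.628, -0.0082, 0.1878]
tool_rot: [-2.22, -2.22, 0.004]
ft_force: [-0.1, 0.2, -3.0]
grip_width: 0.462
d [ 280.8 -151.5   -1.7] rz -0.24791227976998242 yaw now 0.0 z [-0.003 -0.    -1.   ] q7 0.12
48.55 [ 0.628  -0.0082  0.1878] [-0.1  0.2 -3. ] 0.462
```

```bash
python3 -m creep '[[[0.3,35,-19,0,0,0,-0.04],[0.3,75,-40,0,0,0,-0.08],[0.3,113,-61,0,0,0,-0.12],[0.3,150,-81,0,0,0,-0.16],[0.3,188,-101,0,0,0,-0.2]]]' 30
python3 -m creep '[[[0.3,40,-10,0,0,0,-0.04],[0.3,70,-20,0,0,0,-0.048],[0.3,80,-25,0,0,0,-0.048],[0.3,80,-25,0,0,0,-0.048],[0.3,80,-25,0,0,0,-0.048]]]' 30
python3 t.py .4765 .2726 .12 .248
```

```text
time: 49.05
position: [0.5254, 0.1804, 0.1869]
tool_rot: [-1.985, -2.432, 0.007]
ft_force: [0.2, 0.2, -2.5]
grip_width: 0.464
time: 49.55
position: [0.488, 0.251, 0.1887]
tool_rot: [1.931, 2.477, -0.004]
ft_force: [0.4, -0.6, -2.8]
grip_width: 0.464
d [23.9 -5.8 68.7] rz -0.0016656998247333021 yaw now 0.246 z [-0.001 -0.003 -1.   ] q7 -0.23
49.55 [0.488  0.251  0.1887] [ 0.4 -0.6 -2.8] 0.464
```

```bash
python3 -m creep '[[[0.3,24,-6,20,0,0,0],[0.3,24,-6,45,0,0,0],[0.3,24,-6,65,0,0,0],[0.3,24,-6,69,0,0,0],[0.3,24,-6,69,0,0,0]]]' 30
python3 -m creep '[[[0.3,0,0,0,0,0,0],[0.3,0,0,0,0,0,0]]]' 30
python3 t.py .4765 .2726 .0804 .248
```

```text
time: 50.05
position: [0.4767, 0.2727, 0.1205]
tool_rot: [1.933, 2.476, -0.003]
ft_force: [0.2, -0.1, -2.5]
grip_width: 0.461
time: 50.25
position: [0.4773, 0.2748, 0.1225]
tool_rot: [1.931, 2.478, 0.004]
ft_force: [0.1, 0.0, -2.3]
grip_width: 0.462
d [-2.  -1.4 42.1] rz -0.001030300031180209 yaw now 0.247 z [ 0.002  0.001 -1.   ] q7 -0.25
50.25 [0.4773 0.2748 0.1225] [ 0.1  0.  -2.3] 0.462
```

```bash
python3 -m creep '[[[0.3,-2,-1.5,10,0,0,0],[0.3,-2,-1.5,20,0,0,0],[0.3,-2,-1.5,24,0,0,0],[0.3,-2,-1.5,24,0,0,0],[0.3,-2,-1.5,24,0,0,0]]]' 30
python3 t.py .4765 .2726 .0804 .248
```

```text
time: 50.75
position: [0.4751, 0.2725, 0.097]
tool_rot: [-1.93, -2.479, 0.0]
ft_force: [0.4, 0.0, -3.6]
grip_width: 0.461
d [-0.3  1.4 16.6] rz 1.3505241795108702e-05 yaw now 0.248 z [-0. -0. -1.] q7 -0.24
50.75 [0.4751 0.2725 0.097 ] [ 0.4  0.  -3.6] 0.461
```

```bash
python3 -c "
from h import *
snap('side','cp.png',(225,140,355,260),5)"
```

```text
(no output)
```

View pics/cp.png

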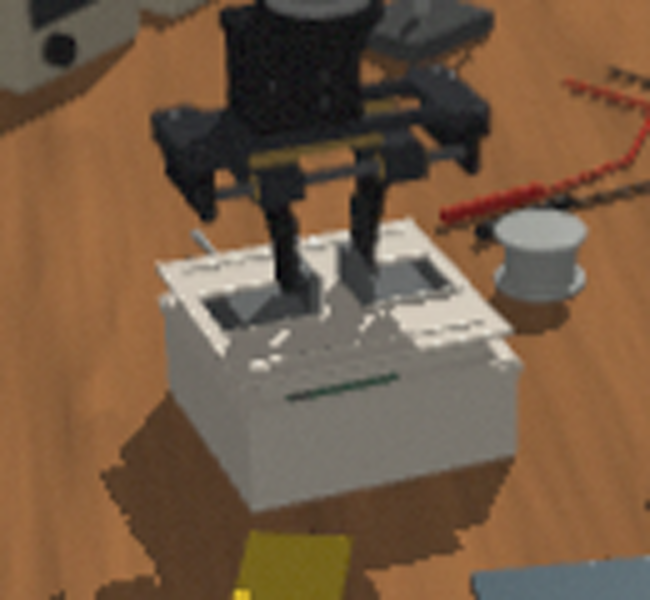

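The cap hovers squarely over the rim, so I lower it gently.

```bash
python3 -m creep '[[[0.3,0,1.4,1,0,0,0],[0.3,0,1.4,3,0,0,0],[0.3,0,1.4,5,0,0,0],[0.3,0,1.4,6,0,0,0]]]' 30
python3 -m creep '[[[0.3,0,0,2,0,0,0],[0.3,0,0,4,0,0,0],[0.3,0,0,5,0,0,0],[0.3,0,0,5,0,0,0]]]' 30
python3 t.py .4765 .2726 .0804 .248
```

```text
time: 51.2
position: [0.4764, 0.2728, 0.0909]
tool_rot: [-1.93, -2.479, 0.0]
ft_force: [0.1, -0.1, -2.1]
grip_width: 0.465
time: 51.6
position: [0.4764, 0.2727, 0.0859]
tool_rot: [-1.93, -2.479, 0.0]
ft_force: [-0.2, -0.3, -3.6]
grip_width: 0.462
d [-0.1  0.1  5.5] rz -0.0001872337189221529 yaw now 0.248 z [-0. -0. -1.] q7 -0.24
51.6 [0.4764 0.2727 0.0859] [-0.2 -0.3 -3.6] 0.462
```

```bash
python3 -m creep '[[[0.3,0,0,2,0,0,0],[0.3,0,0,4,0,0,0],[0.3,0,0,5,0,0,0],[0.3,0,0,5,0,0,0]]]' 30
python3 -m creep '[[[0.3,0,0,1,0,0,0],[0.3,0,0,1,0,0,0],[0.3,0,0,1,0,0,0]]]' 30
python3 t.py .4765 .2726 .0804 .248
```

```text
time: 52.0
position: [0.4764, 0.2728, 0.0809]
tool_rot: [-1.93, -2.479, 0.0]
ft_force: [0.2, 0.9, -3.0]
grip_width: 0.464
time: 52.3
position: [0.4767, 0.2729, 0.0805]
tool_rot: [1.93, 2.479, 0.001]
ft_force: [-0.9, -0.3, 0.7]
grip_width: 0.464
d [-0.3 -0.3  0.1] rz -0.00020885795306502253 yaw now 0.248 z [ 0.  0. -1.] q7 -0.23
52.3 [0.4767 0.2729 0.0805] [-0.9 -0.3  0.7] 0.464
```

```bash
python3 -m creep '[[[0.3,0,0,0.7,0,0,0],[0.3,0,0,0.7,0,0,0],[0.3,0,0,0.7,0,0,0]]]' 30
python3 -m creep '[[[0.6,0,0,0,0,0,0],[0.75,0,0,0,0,0,0],[1,0,0,0,0,0,0],[1,0,0,0,0,0,0],[1,0,0,0,0,0,0]]]' 30
python3 -m creep '[[[1,0,0,0,0,0,0],[1,0,0,-20,0,0,0],[1,0,0,-60,0,0,0],[1,0,0,-100,0,0,0],[1,0,0,-140,0,0,0]]]' 30
python3 -m creep '[[[1,-45,0,0,0,0,0],[1,-90,0,0,0,0,0],[1,-135,0,0,0,0,0],[1,-180,0,0,0,0,0],[1,-220,0,0,0,0,0]]]' 30
python3 - <<'E'
from ov import *
ctrl.get_state()
a=overlay('top',(180,205,280,305),5);b=snap('side','b9.png',(235,170,345,255),5)
b=cv2.copyMakeBorder(b,0,500-b.shape[0],0,0,cv2.BORDER_CONSTANT) if b.shape[0]<500 else b[:500]
a=cv2.resize(a,(500,500));g=np.hstack([a,b]);cv2.imwrite('pics/fin.png',cv2.resize(g,None,fx=800/g.shape[1],fy=800/g.shape[1])[:,:,::-1])
E
```

```text
time: 52.6
position: [0.4767, 0.2729, 0.0804]
tool_rot: [-1.93, -2.479, -0.001]
ft_force: [-3.1, -1.7, 6.2]
grip_width: 0.465
time: 53.1
position: [0.4763, 0.2729, 0.079]
tool_rot: [-1.93, -2.479, 0.001]
ft_force: [0.3, -0.1, -0.5]
grip_width: 0.833
time: 53.6
position: [0.4762, 0.2726, 0.2206]
tool_rot: [-1.93, -2.479, 0.001]
ft_force: [1.3, 0.2, -0.1]
grip_width: 1.003
time: 54.1
position: [0.5307, 0.0571, 0.2194]
tool_rot: [1.931, 2.478, 0.001]
ft_force: [1.5, 0.1, -0.5]
grip_width: 0.998
```

View pics/fin.png

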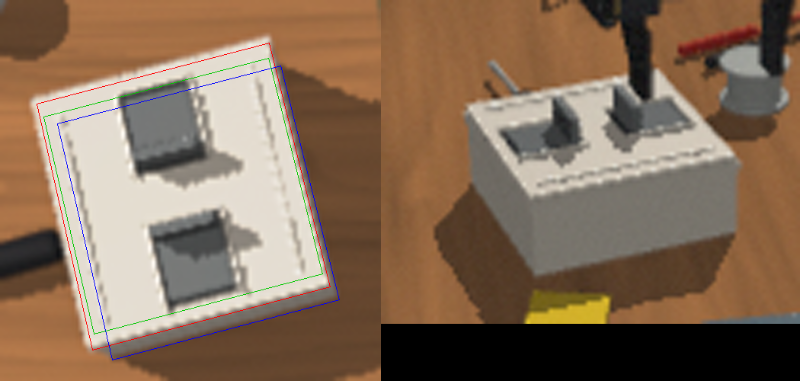

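The cap sits flush on the rim with its tabs apart as at the start: (165,120) and (190,255) in the top part of the picture. I let the arm settle, then hand in.

```bash
python3 -m creep '[[[1,0,0,0,0,0,0],[1,0,0,0,0,0,0],[1,0,0,0,0,0,0],[1,0,0,0,0,0,0],[1,0,0,0,0,0,0]]]' 30
python3 -c "
from bench import ctrl
print(ctrl.close_job())"
```

```text
time: 54.7
position: [0.5304, 0.0605, 0.2194]
tool_rot: [-1.928, -2.48, -0.0]
ft_force: [0.8, 0.5, -0.4]
grip_width: 1.002
the job is handed in; nothing more can be done
None
```

The job is done and handed in at about 54.7 s of the 208 s. I took the cap off and laid it on the mat, put two green packs flat in the box, covered them with the small grey sheet, laid the other two packs on it, and refitted the cap.

**Last checks:**
- **Packs:** the last view before capping, from above, shows both upper packs flat and end to end on the sheet. Earlier views showed the lower two flat and the sheet flat in the lane.
- **Cap:** it came to rest with the tool at z = 0.0805 m, against 0.0804 m when it was first gripped on the box. In the final pictures it is flush and level, with the tabs apart as at the start.
- **Robot:** the gripper is open and clear of everything.
- **Bystanders:** every release and lift was clean, and nothing looked moved in the views I had. I did not measure the bystanders at the end.

**Disagreement:** the box outline drawn on the top picture was about 1–3 mm off, while the side picture agreed with it. I used a value between the two, and nothing jammed. I judged the tabs' travel only from the pictures, since there is no reading for it.

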